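# Pull-test a pressed-in contact lug and put the block with the passed ones

## Task

Pull-test the copper lug in the grey contact block: carrying the block by its body and never by the lug, slide it fully home under the lips of the pull tester with its red end facing out of the mouth, let go, then take it by the lug and pull straight up until the pointer stands in the green band and keep it there for a good second, never going deep into the red. Lower it slowly until the pointer is back at the bottom, let go, slide the block out again and set it upright in the green tray. Leave the roll of tape, the wooden block and the brush where they are.

Things in the scene. Friction and masses are not known exactly. Their poses are not given: they have to be found in the camera images.
- lug_block: Grey contact block, about 240 g, upright; origin at the centre of its underside, z up. Aluminium foot 40 (x) x 54 (y) x 8 mm; on it the grey body 40 (x) x 30 (y) mm, its top 46 mm above the underside, so the foot's rims stick out 12 mm at +y and -y only. The end at -x is red. A copper lug stands on top. To carry it, grip the body across x (40 mm, at its two end faces).
- red_end (a point): Centre of the red end face of the block (the top also has a red stripe at that end), at x = -20, y = 0, z = 27 mm in the block's frame.
- lug: The pressed-in copper lug, an upright flat tab 24 (along block x) x 10 (along block y) x 28 mm high, fixed to the block; origin at the middle of its foot, 46 mm above the block's underside, axes as the block's. Pinch it across its 10 mm thickness. Its top is 74 mm above the block's underside.
- tester: Pull tester, fixed in each run: blue base plate; origin on the worktop below the nest, z up, +x the direction in which a block is slid in; the mouth faces -x. The plate runs x -83 to 117, y -55 to 55, z 0 to 10 mm. Guide posts 10 mm thick stand at x = 55, y = +/-36 mm, top 80 mm above the worktop; a white scale plate at x = 66 to 118, y = 4 mm, top at 85 mm, its bands facing -y.
- nest (a point): Point on the sprung carriage of the tester where the block's origin lies when fully home; axes as the tester's. It is on the carriage floor, 28 mm above the worktop when down. The floor is flat, x = -75 to 45 mm from here, 80 mm wide. A rear stop, 10 mm high, touches the foot's leading edge at x = 20 mm when home.
- mouth (a point): Mouth of the channel, on the carriage floor 25 mm before the nest (x = -25 mm). From here inward: side walls 58 mm apart for the foot, and over them two steel lips, underside 10 and top 17 mm above the floor, leaving a slot 35 mm wide for the body. Outward lies an open apron of flat floor 50 mm long, with cheeks 10 mm high that widen the entry to about 75 mm in its first 22 mm.
- gauge (a joint): Height of the sprung carriage in m = reading of the black pointer: 0 down; yellow band to 0.020, green 0.020 to 0.030, red 0.030 to the end stop at 0.045. With a block in it, about 5 N upward on the lug starts it and each further 10 mm takes about 3 N more (12 N in mid green). It rises straight up with the block and springs back down if let go.
- pass_tray: Green tray for tested blocks, fixed in each run, 140 (x) x 130 (y) x 18 mm high, walls and floor 4 mm thick, open on top; origin at the centre of its underside on the worktop. Beyond it stands a grey power supply, 163 mm high, its front at x = 0.54 m from the robot, between y = -0.11 and 0.29 m: carry things round or over it.
- masking_tape: Roll of yellow-brown paper tape lying flat, 68 mm across, 24 mm high; bystander; origin at the centre of its underside.
- wood_block: Brown hardwood block 40 x 85 x 34 mm on the right part of the worktop; bystander; origin at the centre of its underside.
- brass_brush: Small brush with wooden handle, 132 mm long, 9 mm thick, lying flat; bystander; origin under its centre.

How it is judged:
By the outcome, as a careful person would: the job done as asked, in the order asked, and still so for the second after the job is handed in, with the robot touching nothing.
It also fails if it takes over 72 s, if anything falls off the work surface, if the arm or the gripper's body presses on something with over 40 N, if the wrist force passes 120 N, or if a joint passes its speed limit or range.

## Robot

A 6-joint arm with a two-finger parallel gripper is mounted at the origin on a cart in front of the work surface, level with it; the furniture and walls round the work are solid. World frame = base frame: x ahead of the robot, y to its left, z up, the work surface at z = 0. Lengths are in m, angles in rad, forces in N, time in s.
With the tool pointing down it reaches from about 0.425 to 0.95 m from the base axis. Payload 3.5 kg.
Tool frame: the origin (TCP) lies midway between the tips of the shut fingers; the grasp point (between the pads) lies 19 mm behind it; y points along the fingers, x is the direction in which the jaws open and shut, and the axes are right-handed (so a half turn about y gives the same grasp; the last joint's range is limited). The gripper opens to 85 mm and grips with 20 to 120 N. Pads are 22 mm wide; open, the fingers measure 114 mm over their backs; the gripper's body (76 mm by 85 mm) begins 54 mm behind the grasp point. The pads swing forward as they close: fully open they stand 13 mm farther back than shut.
Start: joints at [-0.15, 0.286, 1.577, -0, 1.279, -0.15], TCP at [0.675, 0, 0.231] pointing down, gripper open.
Joint ranges: [-2.77, 2.77], [-0.9, 2.22], [0.21, 2.48], [-1.53, 4.67], [0.24, 2.81], [-2.84, 2.84]. Speed limits (rad/s): [2.79, 2.79, 3.14, 3.14, 3.14, 3.14].

## Interface

Orientations are given as a unit quaternion [x, y, z, w].
In Python, from plant import ctrl, viewer gives the robot as it stands.
- The arm moves only by the tool step_arm, never from a script. Its argument "rows" is a list of rows, each a list of 3 entries, a list of its own where there are three numbers: the turn, a rotation vector about the tool's x, y, z in degrees, then the shift along the tool's x, y, z in mm, then the closure, from 0 (fully open) to 1 (shut). A call has 1 to 10 rows; each row is the pose to reach, as a shift and turn from the pose commanded when the call began, along the tool's axes at that moment; what a row does not reach only later rows make up. A row lasts 1/12 s, in which the tool goes at most 41.7 mm and 7.16 degrees, less where a joint would pass 70% of its speed; a pose out of reach is approached as far as the arm can. A call with a gripper value outside its range is refused whole. The fingers move at their own pace and stop on an object; "newtons" is the grip in N (left out, the last holds). Time passes only in rows, so rows that repeat a pose let the fingers close. It gives the time, the measured TCP pose, the force and the opening at its end, in the units of the state.
- ctrl.get_state(): the state, without advancing time (a new reading comes with each control period).
- viewer.read_camera(name): name is "scene" or "side" or "wrist"; returns (picture, depth): 480x640x3 uint8, red, green, blue; 480x640 float32, m along the optical axis (not along the pixel's ray), 0 where there is no reading.
- viewer.calibration(name): a dict with "K" (3x3 intrinsics, pixels), "D" ([k1, k2, p1, p2, k3] as OpenCV has them; the pictures are not rectified), "R" (3x3) and "t" (3): a world point X has camera coordinates R X + t. Camera axes: x right, y down, z forward; pixel columns grow to the right and rows downward; lengths in m; the calibration is good to about 2 mm. A picture is of the moment at which its call begins: read the wrist's pose just before it. calibration takes no time and is no camera call; for the wrist camera it gives the pose at the moment of the call.
- ctrl.sign_off(): hands the job in, once; it reports no verdict.
The state is a dict: "time": time; "qpos": joint angles; "dq": joint speeds; "joint_efforts": joint torques, N m; "eef_pos": TCP position; "tcp_rot": TCP orientation; "contact_force": force on the tool from outside, world axes, zero at the start; "wrist_torque": the same for the moment, N m; "opening": opening from 0.0 (shut) to 1.0 (fully open).
Only numpy, scipy, OpenCV 4.12 (cv2) and the standard library are available. Lean on these libraries where they do the work, as an engineer would, in place of code of your own. Each camera call takes 0.05 s, during which the arm holds its last target.

## Working session

There is one attempt and no reset: what is moved stays moved. The work goes in short steps, Python scripts to look and compute and a tool call to move; the robot and the scene stay as the last step left them, time stands still between calls to the robot, and variables do not carry over. Pictures are saved under pics/ and viewed, and the job is handed in when it is done.

Besides the shell and the picture viewer there is one more tool, called by a JSON object that holds its "name" and its "arguments". step_arm: Moves the arm, as the interface text tells. Its arguments: {"type":"object","properties":{"rows":{"type":"array"},"newtons":{"type":"number"}},"required":["rows"]}

```bash
ls; mkdir -p pics
cat > h.py <<'E'
import numpy as np, cv2
from plant import ctrl, viewer
def snap(n,name):
    c=viewer.calibration(n); im,d=viewer.read_camera(n)
    cv2.imwrite(f'pics/{name}.png',im[:,:,::-1]); np.savez(f'pics/{name}.npz',im=im,d=d,K=c['K'],D=c['D'],R=c['R'],t=c['t'])
    return im,d,c
def load(name):
    z=np.load(f'pics/{name}.npz'); return z['im'],z['d'],z
def ray(c,uv):
    p=cv2.undistortPoints(np.array(uv,float).reshape(-1,1,2),np.array(c['K'],float),np.array(c['D'],float)).reshape(-1,2)
    R=np.array(c['R']);t=np.array(c['t']).reshape(3)
    return -R.T@t,(np.c_[p,np.ones(len(p))])@R
def onz(c,uv,z):
    o,d=ray(c,uv); s=(z-o[2])/d[:,2]; return o+d*s[:,None]
def bydepth(c,uv,dep):
    o,d=ray(c,uv); return o+d*np.array(dep).reshape(-1,1)
def cloud(im,d,c):
    v,u=np.nonzero(d>0); P=bydepth(c,np.c_[u,v],d[v,u]); return u,v,P,im[v,u]
E
python3 - <<'E'
from h import *
print(ctrl.get_state())
for n in('scene','side','wrist'):
    im,d,c=snap(n,n+'0'); print(n,c['K'],-np.array(c['R']).T@np.array(c['t']).reshape(3))
E
```

```text
pics
{'time': 0.0, 'qpos': array([-1.50023811e-01,  2.87214287e-01,  1.57818686e+00, -3.26318077e-06,
        1.27862363e+00, -1.49994190e-01]), 'dq': array([-4.72982898e-05,  1.38992314e-03,  1.98177476e-03, -1.39478808e-03,
       -9.79677125e-04, -1.27390884e-04]), 'joint_efforts': array([-1.79628755e-04, -4.05981302e+01, -2.92628127e+01, -1.54224781e-04,
        5.81841552e-03,  3.74769741e-06]), 'eef_pos': array([6.74332396e-01, 1.13647651e-04, 2.29909438e-01]), 'tcp_rot': array([-0.70697884,  0.00086053,  0.00084026,  0.70723367]), 'contact_force': array([0.03578726, 0.95835611, 0.31977188]), 'wrist_torque': array([-0.00178712, -0.00105426, -0.0010746 ]), 'opening': 0.9976854963669626}
scene [[615.46480864   0.         321.5413826 ]
 [  0.         615.46480864 253.39812236]
 [  0.           0.           1.        ]] [-0.07269189 -0.72907541  0.63011866]
side [[549.78857181   0.         320.50582657]
 [  0.         549.78857181 239.39462208]
 [  0.           0.           1.        ]] [ 0.11576255 -0.72919133  0.55546725]
wrist [[344.26155024   0.         323.28108125]
 [  0.         344.26155024 241.28053138]
 [  0.           0.           1.        ]] [0.67385883 0.08345504 0.37346021]
```

View pictures.

View pics/scene0.png

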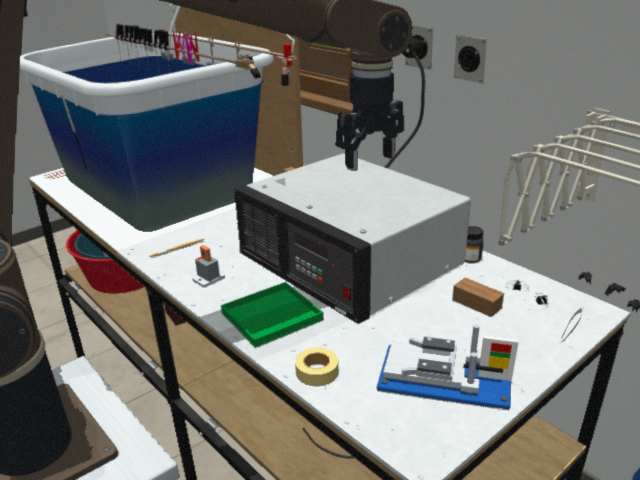

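View pics/side0.png

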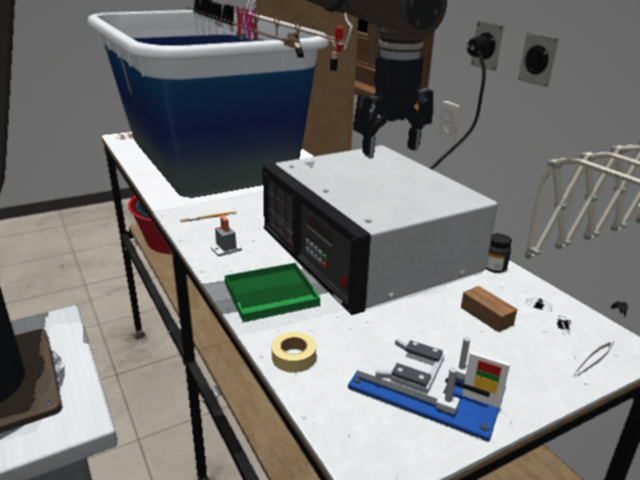

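View pics/wrist0.png

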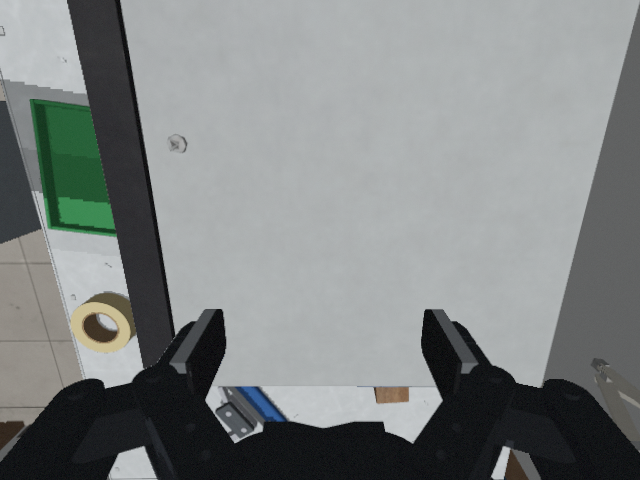

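Run:
```python
from h import *
im,d,c=load('scene0'); s,_,_=load('side0')
a=cv2.resize(im[225:305,140:260],None,fx=4,fy=4,interpolation=2)
b=cv2.resize(s[200:280,170:290],None,fx=4,fy=4,interpolation=2)
e=cv2.resize(im[310:420,365:525],None,fx=3,fy=3,interpolation=2)
f=cv2.resize(s[325:445,340:520],None,fx=2.6,fy=2.6,interpolation=2)
C=np.zeros((320,960,3),np.uint8);C[:,:480]=a;C[:,480:]=b
cv2.imwrite('pics/z1.png',cv2.resize(C,(800,267))[:,:,::-1])
cv2.imwrite('pics/z2.png',e[:,:,::-1]); cv2.imwrite('pics/z3.png',f[:,:,::-1])
# orange/blue depth clouds
for n in('scene0','side0'):
    im,d,c=load(n); hsv=cv2.cvtColor(im,cv2.COLOR_RGB2HSV)
    u,v,P,_=cloud(im,d,c); H=hsv[v,u].astype(int)
    print(n,'table z',np.median(P[(H[:,1]<25)&(H[:,2]>200)&(P[:,0]>.4)&(P[:,0]<.7)&(P[:,1]<-.1)],0))
    for nm,lo,hi in(('org',(5,150,120),(14,255,255)),('green',(55,120,60),(80,255,255)),('blue',(100,180,80),(115,255,255))):
        m=((H>=lo)&(H<=hi)).all(1)&(P[:,0]>.3)&(P[:,2]<.12)&(P[:,1]<.3)
        q=P[m]; print(nm,m.sum(),np.percentile(q,[2,50,98],0).round(3).tolist())
```

```text
scene0 table z [ 0.50704485 -0.28007355 -0.00122084]
org 29 [[0.438, 0.002, 0.052], [0.441, 0.22, 0.072], [0.548, 0.233, 0.075]]
green 3824 [[0.382, -0.041, 0.001], [0.458, 0.031, 0.004], [0.547, 0.099, 0.055]]
blue 1963 [[0.459, -0.401, 0.002], [0.529, -0.34, 0.009], [0.601, -0.24, 0.012]]
side0 table z [ 0.51149328 -0.29620826 -0.00200527]
org 15 [[0.439, 0.212, 0.07], [0.442, 0.219, 0.072], [0.444, 0.23, 0.073]]
green 3219 [[0.385, -0.347, 0.0], [0.457, 0.028, 0.003], [0.59, 0.096, 0.055]]
blue 2393 [[0.461, -0.395, 0.005], [0.538, -0.345, 0.009], [0.594, -0.246, 0.011]]
```

View pics/z1.png

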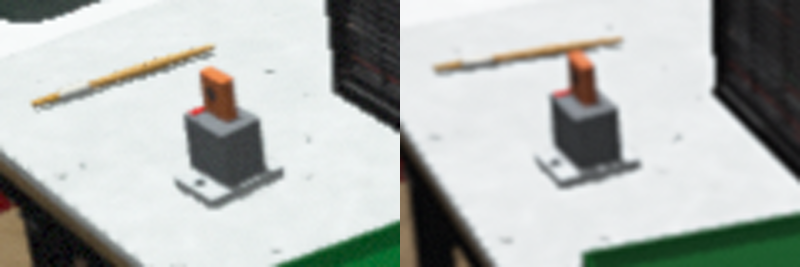

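View pics/z2.png

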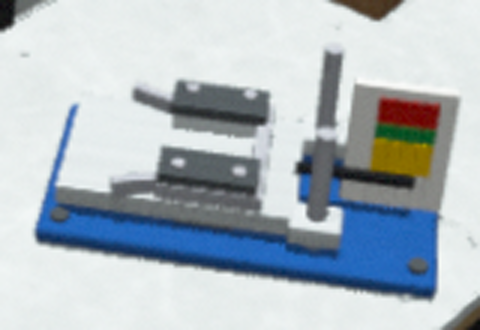

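View pics/z3.png

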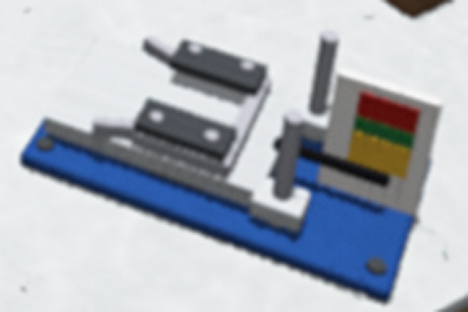

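Run:
```python
from h import *
im,d,c=load('scene0')
p=onz(c,[(365+38/3,310+232/3),(365+435/3,310+285/3),(365+75/3,310+103/3)],.01);print(p)
e=p[1]-p[0];print(np.hypot(*e[:2]),np.degrees(np.arctan2(e[1],e[0])),np.hypot(*(p[2]-p[0])[:2]))
im,d,c=load('side0')
p=onz(c,[(340+22/2.6,325+155/2.6),(340+388/2.6,325+292/2.6)],.01);print(p)
e=p[1]-p[0];print(np.hypot(*e[:2]),np.degrees(np.arctan2(e[1],e[0])))
# block top: z1 scale: 800/960*4=3.333 
im,d,c=load('scene0')
z=lambda x,y:(140+x/3.333,225+y/3.333)
p=onz(c,[z(187,113),z(235,132),z(260,115)],.046);print('top corners',p)
e=p[1]-p[0];f=p[2]-p[1];print(np.hypot(*e[:2]),np.degrees(np.arctan2(e[1],e[0])),np.hypot(*f[:2]),np.degrees(np.arctan2(f[1],f[0])))
p=onz(c,[z(175,180),z(212,205),z(283,172)],.008);e=p[1]-p[0];f=p[2]-p[1];print(p,np.hypot(*e[:2]),np.degrees(np.arctan2(e[1],e[0])),np.hypot(*f[:2]),np.degrees(np.arctan2(f[1],f[0])))
```

```text
[[ 0.44882265 -0.242084    0.01      ]
 [ 0.55951676 -0.40327926  0.01      ]
 [ 0.54030063 -0.18157369  0.01      ]]
0.1955430869616477 -55.52229452916604 0.10968006932384713
[[ 0.45024032 -0.2419647   0.01      ]
 [ 0.55791394 -0.40428498  0.01      ]]
0.19478573694057025 -56.442069672516446
top corners [[0.42916988 0.23754722 0.046     ]
 [0.43774112 0.19786411 0.046     ]
 [0.45964407 0.20489723 0.046     ]]
0.04059821504101856 -77.81179176215768 0.02300443567400023 17.80200823828586
[[0.4130027  0.23366063 0.008     ]
 [0.41412287 0.19362758 0.008     ]
 [0.46571903 0.19639744 0.008     ]] 0.04004871664786407 -88.3972265600713 0.051670455010551765 3.0728796834232335
```

Run:
```python
from h import *
for n in('scene0','side0'):
    im,d,c=load(n); u,v,P,_=cloud(im,d,c)
    m=(P[:,2]>.05)&(P[:,1]>.25)&(P[:,1]<1)&(P[:,0]>.2)&(P[:,0]<.9)
    for z0 in(.05,.1,.2,.3):
        q=P[m&(P[:,2]>z0)&(P[:,2]<z0+.1)]; print(z0,np.percentile(q,[1,10,50],0).round(3).tolist())
    m=(P[:,2]>.02)&(P[:,2]<.12)&(P[:,1]<-.15)&(P[:,0]>.45)&(P[:,0]<.7)
# cloud in tester frame of dark pixels
im,d,c=load('scene0'); u,v,P,C=cloud(im,d,c)
m=(C.max(1)<60)&(P[:,0]>.45)&(P[:,0]<.75)&(P[:,1]<-.2)&(P[:,2]<.12)&(u>455)
y=np.radians(-56);R=np.array([[np.cos(y),np.sin(y),0],[-np.sin(y),np.cos(y),0],[0,0,1]])
q=(P[m]-[.5415,-.28,0])@R.T
print('pointer',m.sum(),np.percentile(q,[0,5,25,50,75,95,100],0).round(3).tolist())
```

```text
0.05 [[0.409, 0.461, 0.051], [0.414, 0.466, 0.061], [0.544, 0.478, 0.102]]
0.1 [[0.401, 0.455, 0.101], [0.408, 0.459, 0.11], [0.538, 0.47, 0.152]]
0.2 [[0.388, 0.442, 0.201], [0.394, 0.446, 0.211], [0.543, 0.461, 0.256]]
0.3 [[0.357, 0.341, 0.3], [0.382, 0.413, 0.304], [0.659, 0.529, 0.353]]
0.05 [[0.411, 0.46, 0.051], [0.418, 0.465, 0.063], [0.571, 0.474, 0.104]]
0.1 [[0.404, 0.455, 0.101], [0.412, 0.459, 0.111], [0.574, 0.468, 0.152]]
0.2 [[0.39, 0.441, 0.201], [0.399, 0.446, 0.211], [0.57, 0.457, 0.255]]
0.3 [[0.36, 0.339, 0.301], [0.386, 0.412, 0.31], [0.663, 0.463, 0.353]]
pointer 963 [[0.04, -0.15, -0.048], [0.062, -0.14, -0.044], [0.084, -0.095, -0.04], [0.119, -0.029, -0.035], [0.168, 0.012, -0.03], [0.213, 0.079, 0.034], [0.226, 0.099, 0.037]]
```

{"name": "step_arm", "arguments": {"rows": [[[0, -7, 0], [-20, -2, 20], 0], [[0, -14, 0], [-40, -4, 40], 0], [[0, -21, 0], [-60, -6, 60], 0], [[0, -28, 0], [-80, -8, 80], 0], [[0, -35, 0], [-100, -10, 100], 0], [[0, -42, 0], [-120, -12, 120], 0], [[0, -49, 0], [-140, -14, 140], 0], [[0, -56, 0], [-160, -16, 160], 0], [[0, -63, 0], [-180, -18, 180], 0], [[0, -70, 0], [-190, -20, 200], 0]], "newtons": 60}}

```text
time: 0.98
eef_pos: [0.4827, 0.2009, 0.251]
tcp_rot: [-0.578, -0.407, 0.408, 0.578]
contact_force: [0.4, -0.3, -0.0]
opening: 1.001
```

Run:
```python
from h import *
snap('wrist','w1'); s=ctrl.get_state(); print(s['qpos'])
```

```text
[ 0.20459859 -0.06761529  1.92457285  0.00305526  1.28529462 -1.03093254]
```

View pics/w1.png

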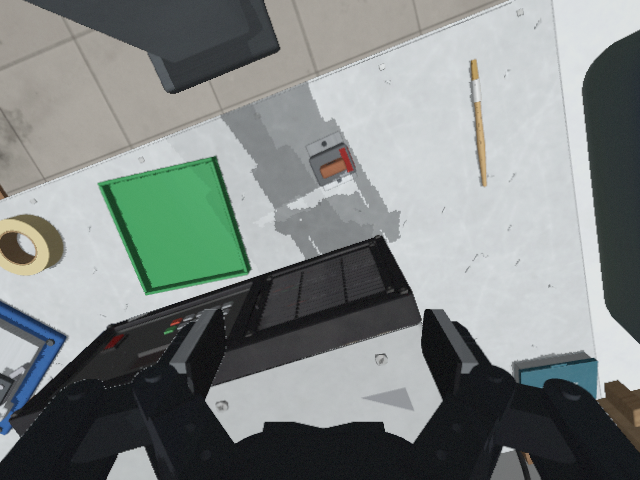

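Run:
```python
from h import *
im,d,c=load('w1')
z=cv2.resize(im[120:205,285:375],None,fx=7,fy=7,interpolation=cv2.INTER_CUBIC)
cv2.imwrite('pics/z4.png',z[:,:,::-1])
hsv=cv2.cvtColor(im,cv2.COLOR_RGB2HSV)
m=cv2.inRange(hsv,(60,100,40),(80,255,255)); m[:,300:]=0
cn=max(cv2.findContours(m,0,1)[0],key=cv2.contourArea)
r=cv2.minAreaRect(cn); b=cv2.boxPoints(r)
ap=cv2.approxPolyDP(cn,8,True).reshape(-1,2);print(ap)
p=onz(c,ap,.018);print(p.round(4));print(p.mean(0))
```

```text
[[215 157]
 [ 98 183]
 [145 294]
 [250 268]]
[[ 0.3959  0.1085  0.018 ]
 [ 0.3785 -0.0229  0.018 ]
 [ 0.5147 -0.0415  0.018 ]
 [ 0.5261  0.092   0.018 ]]
[0.45380423 0.03402192 0.018     ]
```

View pics/z4.png

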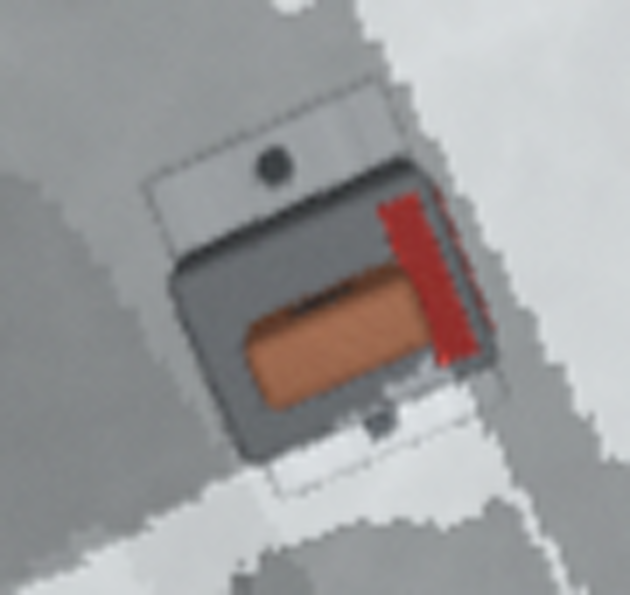

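Run:
```python
from h import *
im,d,c=load('w1')
f=lambda L:[(285+(x+.5)/7-.5,120+(y+.5)/7-.5) for x,y in L]
for nm,L,z in(('foot',[(147,186),(375,80),(510,388),(282,497)],.008),('body',[(175,275),(420,168),(493,355),(250,462)],.046),('lug',[(247,348),(410,278),(435,335),(272,408)],.074)):
    p=onz(c,f(L),z)[:,:2]; print(nm,p.round(4).tolist(),'ctr',p.mean(0).round(4))
    for i in range(4):
        e=p[(i+1)%4]-p[i]; print('  ',np.hypot(*e).round(4),np.degrees(np.arctan2(e[1],e[0])).round(1))
```

```text
foot [[0.4182, 0.2026], [0.4153, 0.2408], [0.4665, 0.246], [0.4707, 0.206]] ctr [0.4427 0.2239]
   0.0384 94.3
   0.0515 5.7
   0.0402 -84.0
   0.0527 -176.3
body [[0.4294, 0.2046], [0.4273, 0.2418], [0.4551, 0.2435], [0.4578, 0.2056]] ctr [0.4424 0.2239]
   0.0372 93.3
   0.0279 3.4
   0.0379 -85.9
   0.0284 -178.0
lug [[0.4392, 0.2122], [0.438, 0.2352], [0.446, 0.236], [0.4477, 0.2127]] ctr [0.4427 0.224 ]
   0.023 93.2
   0.008 5.4
   0.0233 -85.7
   0.0085 -176.9
```

```bash
cat >> h.py <<'E'
from scipy.spatial.transform import Rotation as Ro
def plan(p,yaw):
    s=ctrl.get_state(); R0=Ro.from_quat(s['tcp_rot']); Rt=Ro.from_euler('z',yaw,degrees=True)*Ro.from_euler('x',-90,degrees=True)
    print('t',round(s['time'],2),'turn',(R0.inv()*Rt).as_rotvec(degrees=True).round(2),'shift mm',(R0.inv().apply(np.array(p)-s['eef_pos'])*1e3).round(1),'yaw now',np.degrees(np.arctan2(*R0.as_matrix()[[1,0],0])).round(2),'tcp',s['eef_pos'].round(4),'F',s['contact_force'].round(1))
E
python3 -c "
from h import *
plan([.4427,.2239,.12],94)"
```

```text
t 1.03 turn [ -0.09 -23.26   0.15] shift mm [  5.7 131.7  43.4] yaw now 70.74 tcp [0.482  0.2038 0.2516] F [-1.   1.6  1. ]
```

{"name": "step_arm", "arguments": {"rows": [[[0, -6, 0], [2, 5, 15], 0], [[0, -12, 0], [4, 25, 30], 0], [[0, -18, 0], [5.7, 55, 43.4], 0], [[0, -23.3, 0], [5.7, 90, 43.4], 0], [[0, -23.3, 0], [5.7, 132, 43.4], 0], [[0, -23.3, 0], [5.7, 132, 43.4], 0], [[0, -23.3, 0], [5.7, 132, 43.4], 0]]}}

```text
time: 1.62
eef_pos: [0.4441, 0.2196, 0.1171]
tcp_rot: [-0.484, -0.512, 0.516, 0.487]
contact_force: [-0.0, 0.6, 0.6]
opening: 1.002
```

Run:
```python
from h import *
plan([.4427,.2239,.014],94)
snap('wrist','w2');snap('side','s2')
```

```text
t 1.62 turn [-0.37 -0.74 -0.07] shift mm [  4.5 103.1   0.5] yaw now 93.26 tcp [0.4441 0.2196 0.1171] F [-0.   0.6  0.6]
```

View pics/w2.png

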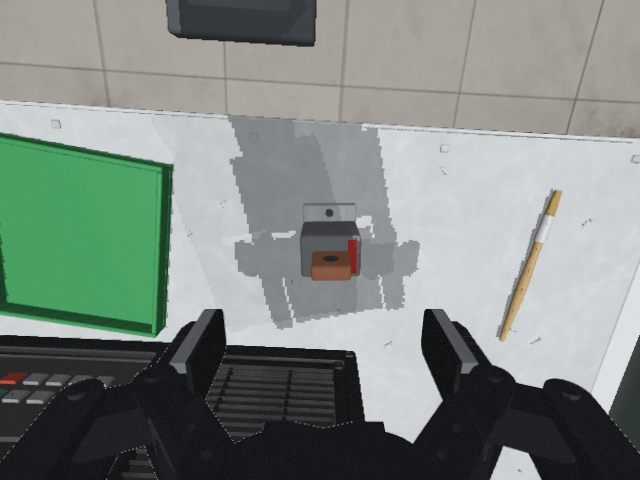

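Run:
```python
from h import *
im,d,c=load('w2')
cv2.imwrite('pics/z5.png',cv2.resize(im[195:290,285:375],None,fx=6,fy=6,interpolation=2)[:,:,::-1])
```

```text
(no output)
```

View pics/z5.png

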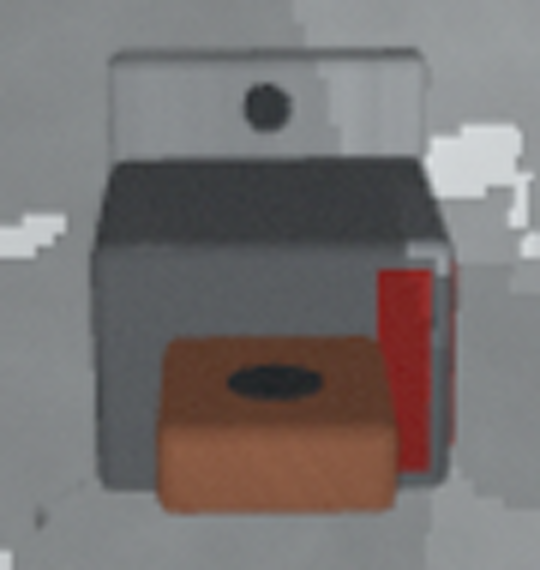

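Run:
```python
from h import *
im,d,c=load('w2')
f=lambda L:[(285+(x+.5)/6-.5,195+(y+.5)/6-.5) for x,y in L]
for nm,L,z in(('body',[(95,250),(450,250),(447,490),(100,490)],.046),('lug',[(160,428),(395,428),(395,512),(160,512)],.074),('footedge',[(110,52),(425,52)],.008)):
    p=onz(c,f(L),z)[:,:2]; print(nm,p.round(4).tolist(),'ctr',p.mean(0).round(4))
```

```text
body [[0.4301, 0.2035], [0.4279, 0.2422], [0.4564, 0.2444], [0.4586, 0.2051]] ctr [0.4433 0.2238]
lug [[0.439, 0.212], [0.4377, 0.235], [0.4467, 0.2357], [0.448, 0.2124]] ctr [0.4428 0.2238]
footedge [[0.4163, 0.2024], [0.4141, 0.2416]] ctr [0.4152 0.222 ]
```

{"name": "step_arm", "arguments": {"rows": [[[0, -0.3, 0], [4.3, 15, 0.7], 0], [[0, -0.3, 0], [4.3, 45, 0.7], 0], [[0, -0.3, 0], [4.3, 75, 0.7], 0.05], [[0, -0.3, 0], [4.3, 97, 0.7], 0.15], [[0, -0.3, 0], [4.3, 100.5, 0.7], 0.3], [[0, -0.3, 0], [4.3, 100.5, 0.7], 0.9], [[0, -0.3, 0], [4.3, 100.5, 0.7], 0.9], [[0, -0.3, 0], [4.3, 100.5, 0.7], 0.9], [[0, -0.3, 0], [4.3, 100.5, 0.7], 0.9], [[0, -0.3, 0], [4.3, 100.5, 0.7], 0.9]], "newtons": 60}}

```text
time: 2.55
eef_pos: [0.4477, 0.2251, 0.0216]
tcp_rot: [0.485, 0.517, -0.514, -0.483]
contact_force: [-0.5, 0.3, 6.6]
opening: 0.459
```

Run:
```python
from h import *
plan([.4427,.2239,.12],93.3)
snap('wrist','w3');snap('side','s3')
```

```text
t 2.55 turn [0.32 0.3  0.06] shift mm [ -0.8 -98.4   4.5] yaw now 93.6 tcp [0.4477 0.2251 0.0216] F [-0.5  0.3  6.6]
```

View pics/w3.png

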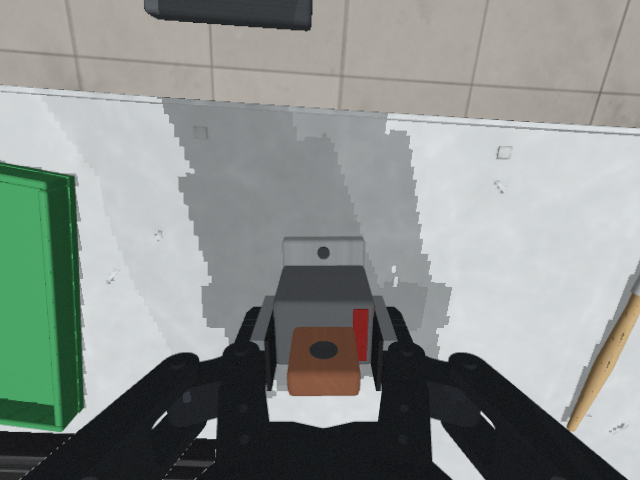

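View pics/s3.png

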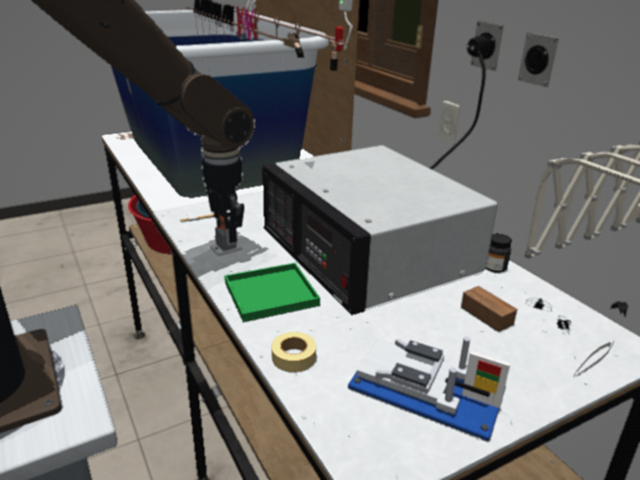

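Run:
```python
from h import *
plan([.4427,.2239,.12],93.3)
im,d,c=load('w3'); print(onz(c,[(289,365),(361,365),(291,328),(358,328)],.074))
```

```text
t 2.65 turn [0.31 0.3  0.06] shift mm [ -0.8 -98.4   4.5] yaw now 93.6 tcp [0.4477 0.2251 0.0216] F [-0.6  0.6  7. ]
[[0.43639229 0.21345271 0.074     ]
 [0.43497356 0.23623715 0.074     ]
 [0.42278099 0.2136529  0.074     ]
 [0.42151505 0.23401358 0.074     ]]
```

{"name": "step_arm", "arguments": {"rows": [[[0, 0, 0], [0, -10, 0], 0.9], [[0, 0, 0], [0, -40, 0], 0.9], [[0, 0, 0], [0, -80, 0], 0.9], [[0, 0, 0], [0, -120, 0], 0.9], [[0, 0, 0], [0, -120, 0], 0.9], [[0, 0, 0], [0, -120, 0], 0.9]]}}

```text
time: 3.15
eef_pos: [0.4469, 0.225, 0.1424]
tcp_rot: [0.485, 0.518, -0.513, -0.483]
contact_force: [0.2, -0.5, -2.6]
opening: 0.456
```

Run:
```python
from h import *
plan([.4427,.2239,.14],93.3)
snap('wrist','w4')
plan([.4427,.2239,.14],93.3)
```

```text
t 3.15 turn [0.39 0.31 0.08] shift mm [-0.9  2.3  4.3] yaw now 93.61 tcp [0.4469 0.225  0.1424] F [ 0.2 -0.5 -2.6]
t 3.2 turn [0.07 0.3  0.02] shift mm [-0.4 -0.4  2.4] yaw now 93.6 tcp [0.445  0.2245 0.1396] F [-0.8  1.1 -3.4]
```

View pics/w4.png

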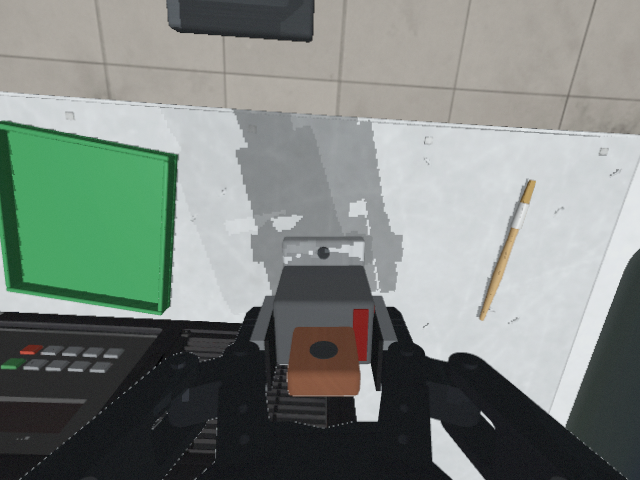

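Run:
```python
from h import *
im,d,c=load('w4'); s=ctrl.get_state(); R=Ro.from_quat(s['tcp_rot'])
def rel(uv,z):
    p=onz(c,uv,s['eef_pos'][2]+z); print((R.inv().apply(p-s['eef_pos'])*1e3).round(1).tolist())
rel([(289,364),(361,364),(359,395),(290,395)],.074-.0216)
rel([(275,304),(373,304)],.046-.0216)
rel([(283,238),(366,238)],.008-.0216)
cv2.imwrite('pics/z6.png',cv2.resize(im[225:405,245:405],None,fx=3.3,fy=3.3,interpolation=2)[:,:,::-1])
```

```text
[[-10.8, -52.4, 8.3], [12.6, -52.4, 8.2], [12.4, -52.4, -4.4], [-10.9, -52.4, -4.3]]
[[-18.9, -24.4, 14.6], [20.1, -24.4, 14.5]]
[[-19.3, 13.6, 29.5], [21.2, 13.6, 29.4]]
```

View pics/z6.png

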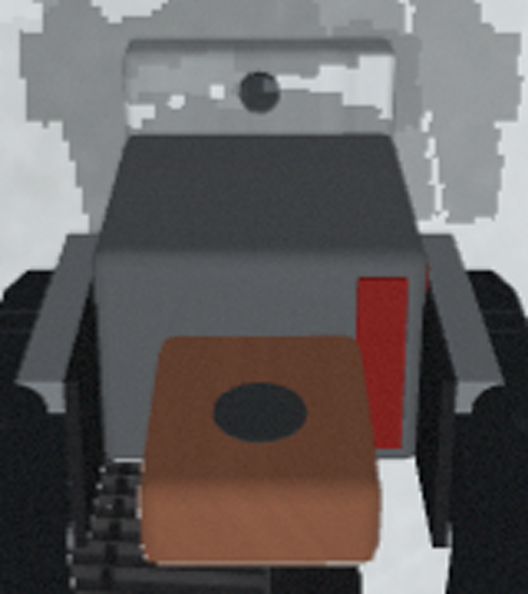

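```bash
python3 -c "
from h import *
plan([.608,-.235,.30],124)"
```

```text
t 3.2 turn [  0.07 -30.4   -0.  ] shift mm [-468.8 -160.3 -134. ] yaw now 93.6 tcp [0.445  0.2245 0.1396] F [-0.8  1.1 -3.4]
```

{"name": "step_arm", "arguments": {"rows": [[[0, 0, 0], [-5, -30, -1], 0.9], [[0, 0, 0], [-20, -65, -5], 0.9], [[0, 0, 0], [-45, -95, -12], 0.9], [[0, -3, 0], [-75, -120, -20], 0.9], [[0, -6, 0], [-105, -140, -30], 0.9], [[0, -10, 0], [-140, -155, -40], 0.9], [[0, -14, 0], [-175, -160, -50], 0.9], [[0, -18, 0], [-210, -160, -60], 0.9], [[0, -22, 0], [-245, -160, -70], 0.9], [[0, -26, 0], [-280, -160, -80], 0.9]]}}

```text
time: 4.03
eef_pos: [0.5416, -0.0514, 0.2956]
tcp_rot: [-0.353, -0.611, 0.612, 0.357]
contact_force: [0.4, 1.0, -2.8]
opening: 0.453
```

```bash
python3 -c "
from h import *
plan([.608,-.235,.30],124)"
```

```text
t 4.03 turn [-0.22 -4.22  0.26] shift mm [-192.3   -5.1   33.6] yaw now 119.78 tcp [ 0.5416 -0.0514  0.2956] F [ 0.4  1.  -2.8]
```

{"name": "step_arm", "arguments": {"rows": [[[0, -2, 0], [-35, -1, 6], 0.9], [[0, -4.2, 0], [-75, -2, 13], 0.9], [[0, -4.2, 0], [-115, -3, 20], 0.9], [[0, -4.2, 0], [-150, -3, 26], 0.9], [[0, -4.2, 0], [-180, -3, 31], 0.9], [[0, -4.2, 0], [-190, -3, 33], 0.9], [[0, -4.2, 0], [-190, -3, 33], 0.9], [[0, -4.2, 0], [-190, -3, 33], 0.9], [[0, -4.2, 0], [-190, -3, 33], 0.9]]}}

```text
time: 4.78
eef_pos: [0.6071, -0.2298, 0.3002]
tcp_rot: [0.332, 0.624, -0.624, -0.334]
contact_force: [-0.4, 1.5, -1.7]
opening: 0.456
```

Run:
```python
from h import *
plan([.608,-.235,.30],124)
snap('wrist','w5')
plan([.608,-.235,.30],124); print(ctrl.get_state()['qpos'])
```

```text
t 4.78 turn [-0.06 -0.15  0.19] shift mm [-4.8  0.2  2.1] yaw now 123.85 tcp [ 0.6071 -0.2298  0.3002] F [-0.4  1.5 -1.7]
t 4.83 turn [-0.03 -0.11  0.12] shift mm [-4.8  0.9  2.4] yaw now 123.89 tcp [ 0.6073 -0.2297  0.3009] F [ 0.2 -0.3 -2.9]
[-5.17771254e-01  1.88273497e-01  1.56695995e+00  4.70878905e-04
  1.38855917e+00 -2.68008647e+00]
```

View pics/w5.png

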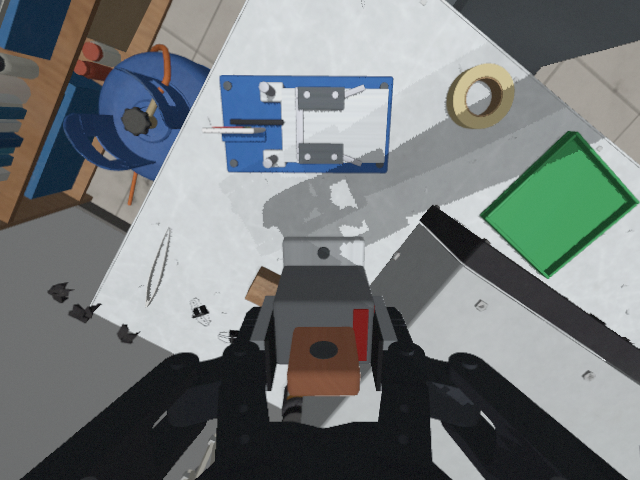

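Run:
```python
from h import *
im,d,c=load('w5')
cv2.imwrite('pics/z7.png',cv2.resize(im[65:185,205:405],None,fx=4,fy=4,interpolation=2)[:,:,::-1])
```

```text
(no output)
```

View pics/z7.png

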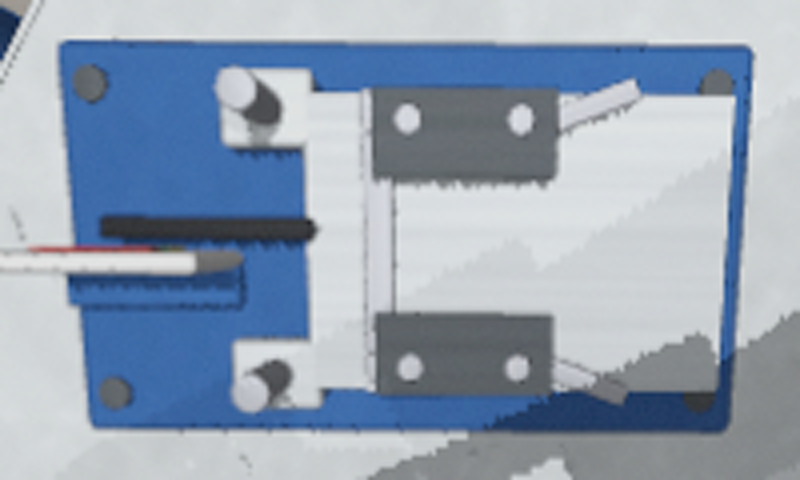

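Run:
```python
from h import *
im,d,c=load('w5')
f=lambda L:[(205+(x+.5)/4-.5,65+(y+.5)/4-.5) for x,y in L]
def ang(a,b): e=(b-a)[:2]; return np.degrees(np.arctan2(e[1],e[0])).round(2),np.hypot(*e).round(4)
p=onz(c,f([(62,43),(752,47),(727,430),(92,427)]),.010); print(p.round(4)[:,:2].tolist(),p.mean(0)[:2])
for a,b in((1,0),(2,3),(1,2),(0,3)): print(ang(p[a],p[b]))
L=onz(c,f([(373,88),(558,92),(373,180),(555,182),(377,314),(553,315),(377,394),(553,396)]),.045)
for a,b in((1,0),(3,2),(5,4),(7,6)): print('lip',ang(L[a],L[b]))
q=onz(c,f([(735,95),(717,390),(308,92),(308,388)]),.028)
yaw=np.radians(-56); 
for yawd in (-56,):
    y=np.radians(yawd);M=np.array([[np.cos(y),np.sin(y)],[-np.sin(y),np.cos(y)]])
    O=p.mean(0)[:2]-M.T@np.array([.017,0]); print('O',O)
    print('plate',((p[:,:2]-O)@M.T*1e3).round(1).tolist())
    print('lips',((L[:,:2]-O)@M.T*1e3).round(1).tolist()); print('floor',((q[:,:2]-O)@M.T*1e3).round(1).tolist())
for nm,uv in(('lip',[(460,135),(460,365)]),('floor',[(480,250),(650,250)]),('table',[(50,470)])):
    for w in f(uv): print(nm,bydepth(c,[w],[d[int(round(w[1])),int(round(w[0]))]]).round(4))
```

```text
[[0.5586, -0.4023], [0.4499, -0.2385], [0.5398, -0.179], [0.6488, -0.3435]] [ 0.54929184 -0.29083038]
(np.float64(-56.45), np.float64(0.1965))
(np.float64(-56.47), np.float64(0.1973))
(np.float64(33.48), np.float64(0.1078))
(np.float64(33.07), np.float64(0.1077))
lip (np.float64(-57.31), np.float64(0.049))
lip (np.float64(-56.78), np.float64(0.0492))
lip (np.float64(-56.52), np.float64(0.049))
lip (np.float64(-56.85), np.float64(0.0499))
O [ 0.53978556 -0.27673675]
plate [[114.6, -54.6], [-81.9, -53.1], [-81.0, 54.7], [116.3, 53.1]]
lips [[24.2, -39.6], [-24.8, -38.4], [24.8, -16.9], [-24.3, -16.2], [24.7, 17.8], [-24.3, 18.3], [25.3, 39.6], [-24.6, 40.4]]
floor [[-74.7, -39.0], [-74.1, 40.7], [43.3, -40.2], [46.7, 39.6]]
lip [[ 0.5173 -0.2934  0.0464]]
lip [[ 0.5669 -0.2605  0.0463]]
floor [[ 0.5385 -0.2727  0.0295]]
floor [[ 0.5114 -0.2322  0.0275]]
table [[ 6.708e-01 -3.496e-01  3.000e-04]]
```

```bash
cat >> h.py <<'E'
O=np.array([.5403,-.2764]); YB=-56.5
def bt(x,y,z,off=(.0007,.0008),h=.0216,yaw=YB):
    "TCP for block centre at tester x,y (m), bottom height z"
    a=np.radians(YB); X=np.array([np.cos(a),np.sin(a)]);Y=np.array([-np.sin(a),np.cos(a)])
    p=O+x*X+y*Y; tx=-X; tz=-Y   # tool yaw=YB+180
    p=p-off[0]*tx-off[1]*tz
    return [p[0],p[1],z+h]
def tf(p):
    a=np.radians(YB); X=np.array([np.cos(a),np.sin(a)]);Y=np.array([-np.sin(a),np.cos(a)])
    e=np.array(p)[:2]-O; return np.array([e@X,e@Y])*1e3
E
python3 -c "
from h import *
plan(bt(-.055,0,.08),123.5)"
```

```text
t 4.83 turn [-0.03  0.39  0.12] shift mm [ 52.4 199.5  80.4] yaw now 123.89 tcp [ 0.6073 -0.2297  0.3009] F [ 0.2 -0.3 -2.9]
```

{"name": "step_arm", "arguments": {"rows": [[[0, 0.4, 0], [10, 15, 15], 0.9], [[0, 0.4, 0], [22, 45, 34], 0.9], [[0, 0.4, 0], [35, 80, 52], 0.9], [[0, 0.4, 0], [46, 115, 70], 0.9], [[0, 0.4, 0], [52.4, 150, 80.4], 0.9], [[0, 0.4, 0], [52.4, 180, 80.4], 0.9], [[0, 0.4, 0], [52.4, 197, 80.4], 0.9], [[0, 0.4, 0], [52.4, 199.5, 80.4], 0.9], [[0, 0.4, 0], [52.4, 199.5, 80.4], 0.9]]}}

```text
time: 5.58
eef_pos: [0.5112, -0.231, 0.1016]
tcp_rot: [0.334, 0.623, -0.623, -0.336]
contact_force: [-0.2, 0.1, -1.5]
opening: 0.458
```

Run:
```python
from h import *
plan(bt(-.055,0,.03),123.5)
snap('wrist','w6');snap('scene','c6')
plan(bt(-.055,0,.03),123.5)
```

```text
t 5.58 turn [-0.04 -0.02  0.13] shift mm [ 0.3 50.  -0.1] yaw now 123.48 tcp [ 0.5112 -0.231   0.1016] F [-0.2  0.1 -1.5]
t 5.68 turn [ 0.08 -0.03 -0.19] shift mm [ 3.  52.8  0.8] yaw now 123.47 tcp [ 0.5132 -0.2327  0.1044] F [ 0.9 -0.5 -2.1]
```

View pics/w6.png

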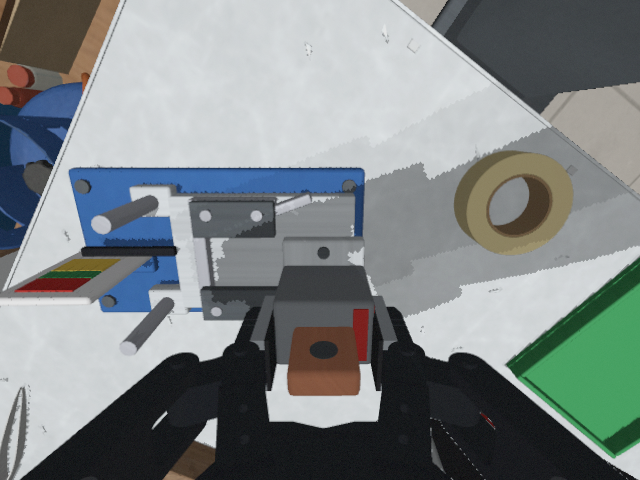

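Run:
```python
from h import *
im,d,c=load('w6')
cv2.imwrite('pics/z8.png',cv2.resize(im[155:335,170:380],None,fx=3.8,fy=3.8,interpolation=2)[:599,:,::-1])
```

```text
(no output)
```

View pics/z8.png

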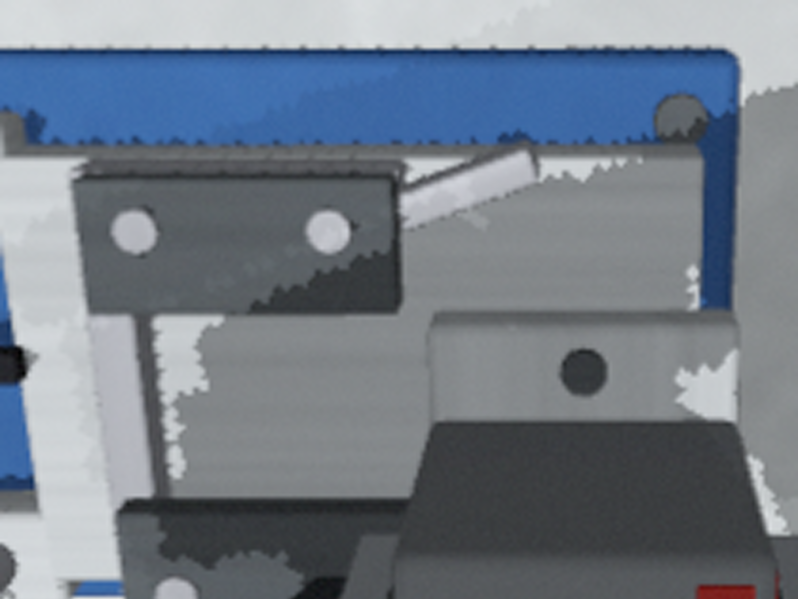

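Run:
```python
from h import *
im,d,c=load('w6')
f=lambda L:[(170+(x+.5)/3.8-.5,155+(y+.5)/3.8-.5) for x,y in L]
zb=.1016-.0216
for nm,L,z in(('plate-55',[(500,50),(738,52)],.01),('lip-17.5',[(90,312),(400,312)],.045),('lip+17.5',[(125,500),(400,500)],.045),('foot-27',[(430,316),(738,316)],zb+.008),('foot-bottom of body',[(432,424),(738,424)],zb+.008),('body-15',[(400,555),(770,555)],zb+.046)):
    for p in onz(c,f(L),z): print(nm,tf(p).round(1))
print('tcp',tf([.5112,-.231]))
```

```text
plate-55 [-39.7 -55.5]
plate-55 [-81.8 -55.1]
lip-17.5 [ 24.8 -18.3]
lip-17.5 [-24.9 -18.2]
lip+17.5 [22.9 15. ]
lip+17.5 [-23.3  15.1]
foot-27 [-34.9 -31.6]
foot-27 [-73.8 -31.5]
foot-bottom of body [-34.6 -16.8]
foot-bottom of body [-74.4 -16.8]
body-15 [-35.5 -18.4]
body-15 [-73.3 -18.3]
tcp [-53.91978259   0.79186171]
```

```bash
sed -i 's/off=(.0007,.0008)/off=(.0005,.0037)/; s/O=np.array(\[.5403,-.2764\])/O=np.array([.5400,-.2766])/' h.py
python3 -c "
from h import *
plan(bt(-.055,0,.031),123.5)"
```

```text
t 5.68 turn [ 0.08 -0.03 -0.19] shift mm [ 3.2 51.8 -1.7] yaw now 123.47 tcp [ 0.5132 -0.2327  0.1044] F [ 0.9 -0.5 -2.1]
```

{"name": "step_arm", "arguments": {"rows": [[[0, 0, 0], [1, 10, -1], 0.9], [[0, 0, 0], [2, 25, -1.7], 0.9], [[0, 0, 0], [2.5, 38, -1.7], 0.9], [[0, 0, 0], [2.5, 44, -1.7], 0.9], [[0, 0, 0], [2.5, 44, -1.7], 0.9], [[0, 0, 0], [2.5, 44, -1.7], 0.9]]}}

```text
time: 6.18
eef_pos: [0.5118, -0.2296, 0.0581]
tcp_rot: [0.335, 0.623, -0.623, -0.335]
contact_force: [0.4, -0.7, -2.0]
opening: 0.458
```

Run:
```python
from h import *
plan(bt(-.055,0,.029),123.5)
snap('wrist','w7');snap('scene','c7')
plan(bt(-.055,0,.029),123.5)
```

```text
t 6.18 turn [-0.01 -0.1   0.03] shift mm [-0.3  7.5 -1.2] yaw now 123.4 tcp [ 0.5118 -0.2296  0.0581] F [ 0.4 -0.7 -2. ]
t 6.28 turn [ 0.03 -0.1  -0.08] shift mm [ 0.5  8.5 -1. ] yaw now 123.4 tcp [ 0.5125 -0.2301  0.0591] F [ 0.2  0.3 -2.5]
```

View pics/w7.png

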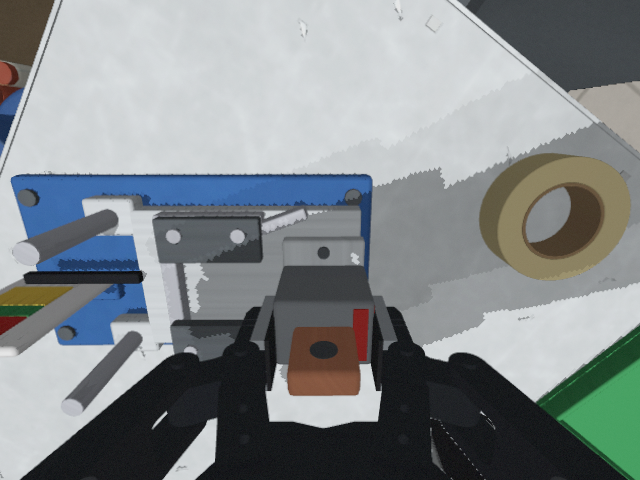

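View pics/c7.png

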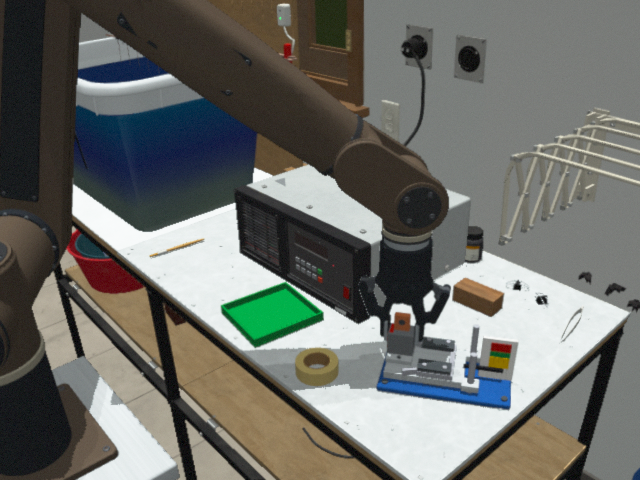

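Run:
```python
from h import *
im,d,c=load('w7')
cv2.imwrite('pics/z9.png',cv2.resize(im[165:345,150:380],None,fx=3.4,fy=3.4,interpolation=2)[:599,:,::-1])
```

```text
(no output)
```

View pics/z9.png

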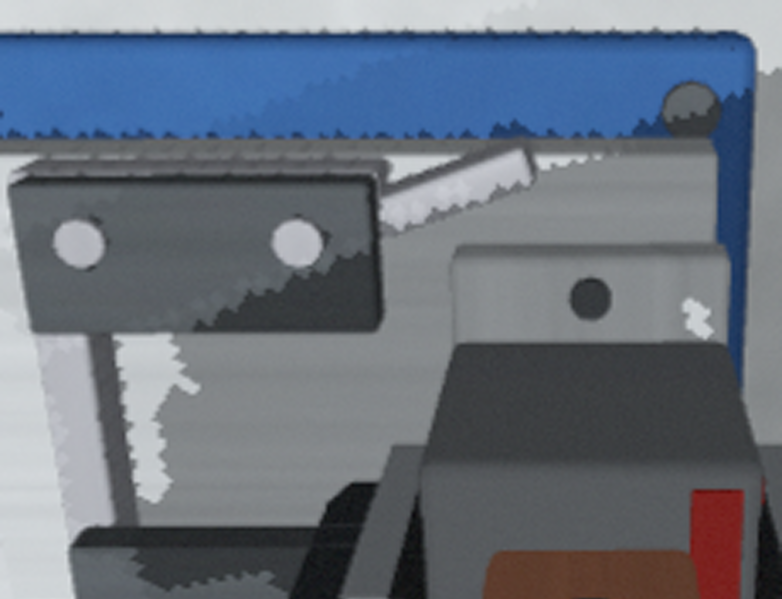

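Run:
```python
from h import *
im,d,c=load('w7')
f=lambda L:[(150+(x+.5)/3.4-.5,165+(y+.5)/3.4-.5) for x,y in L]
zb=.0581-.0216
for nm,L,z in(('plate-55',[(300,33),(740,33)],.01),('carriage-40',[(500,150),(715,150)],.028),('lip-39.5',[(12,182),(375,182)],.045),('lip-17.5',[(30,331),(382,331)],.045),('lip+17.5 top',[(80,547),(250,547)],.045),('footbot-27',[(453,246),(727,246)],zb),('foottop-27',[(453,256),(727,256)],zb+.008),('bodybase-15',[(460,345),(727,345)],zb+.008),('body-15',[(425,462),(758,462)],zb+.046)):
    for p in onz(c,f(L),z): print(nm,tf(p).round(1))
print('tcp',tf([.5118,-.2296]))
```

```text
plate-55 [ -8.3 -55.4]
plate-55 [-79.5 -55.2]
carriage-40 [-41.5 -40.2]
carriage-40 [-74.1 -40.1]
lip-39.5 [ 24.3 -39.9]
lip-39.5 [-25.5 -39.8]
lip-17.5 [ 25.3 -17.8]
lip-17.5 [-25.2 -17.6]
lip+17.5 top [23.2 17.9]
lip+17.5 top [-2.8 18.1]
footbot-27 [-34.9 -27.7]
footbot-27 [-75.5 -27.6]
foottop-27 [-35.8 -28.8]
foottop-27 [-74.5 -28.7]
bodybase-15 [-36.3 -15.2]
bodybase-15 [-75.  -15.1]
body-15 [-36.4 -16.8]
body-15 [-74.3 -16.7]
tcp [-54.75725662   2.42545813]
```

{"name": "step_arm", "arguments": {"rows": [[[0, -0.1, 0], [0, 3, -1], 0.9], [[0, -0.1, 0], [0, 6, -1], 0.9], [[0, -0.1, 0], [0, 8, -1], 0.9], [[0, -0.1, 0], [0, 8.5, -1], 0.9], [[0, -0.1, 0], [0, 8.5, -1], 0.9], [[0, -0.1, 0], [0, 8.5, -1], 0.9]]}}

```text
time: 6.78
eef_pos: [0.5127, -0.229, 0.0498]
tcp_rot: [-0.335, -0.623, 0.623, 0.335]
contact_force: [0.0, -1.3, -2.4]
opening: 0.458
```

Run:
```python
from h import *
plan(bt(0,0,.028),123.5); print(ctrl.get_state()['wrist_torque'])
```

```text
t 6.78 turn [ 0. -0. -0.] shift mm [-55.2   0.2  -0.2] yaw now 123.5 tcp [ 0.5127 -0.229   0.0498] F [ 0.  -1.3 -2.4]
[ 0.05352705  0.00333126 -0.03005636]
```

{"name": "step_arm", "arguments": {"rows": [[[0, 0, 0], [-3, 0, -0.2], 0.9], [[0, 0, 0], [-7, 0, -0.2], 0.9], [[0, 0, 0], [-11, 0, -0.2], 0.9], [[0, 0, 0], [-15, 0, -0.2], 0.9], [[0, 0, 0], [-19, 0, -0.2], 0.9], [[0, 0, 0], [-23, 0, -0.2], 0.9], [[0, 0, 0], [-27, 0, -0.2], 0.9], [[0, 0, 0], [-30, 0, -0.2], 0.9], [[0, 0, 0], [-30, 0, -0.2], 0.9]]}}

```text
time: 7.53
eef_pos: [0.5299, -0.2547, 0.0499]
tcp_rot: [-0.335, -0.623, 0.623, 0.335]
contact_force: [0.2, -0.2, -3.0]
opening: 0.46
```

Run:
```python
from h import *
plan(bt(0,0,.028),123.5); print(ctrl.get_state()['wrist_torque'],tf(ctrl.get_state()['eef_pos']))
snap('wrist','w8')
```

```text
t 7.53 turn [ 0.01 -0.02 -0.04] shift mm [-24.4   0.4  -0.1] yaw now 123.48 tcp [ 0.5299 -0.2547  0.0499] F [ 0.2 -0.2 -3. ]
[ 0.00529335  0.01171139 -0.0074278 ] [-23.86193986   3.63837993]
```

View pics/w8.png

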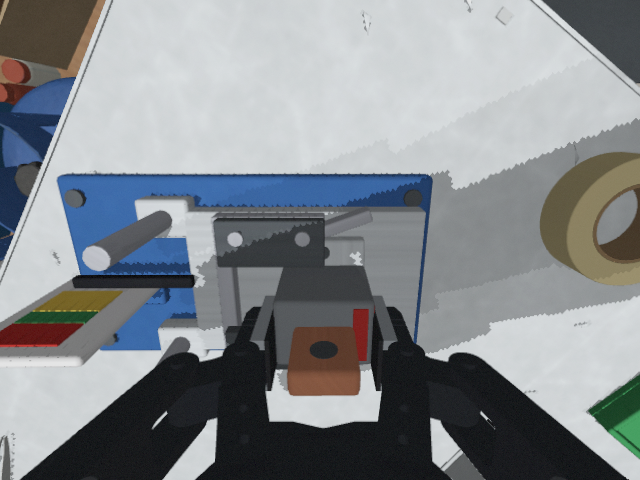

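{"name": "step_arm", "arguments": {"rows": [[[0, 0, 0], [-4, 0, 0], 0.9], [[0, 0, 0], [-8, 0, 0], 0.9], [[0, 0, 0], [-12, 0, 0], 0.9], [[0, 0, 0], [-16, 0, 0], 0.9], [[0, 0, 0], [-20, 0, 0], 0.9], [[0, 0, 0], [-23, 0, 0], 0.9], [[0, 0, 0], [-24, 0, 0], 0.9], [[0, 0, 0], [-25, 0, 0], 0.9], [[0, 0, 0], [-25, 0, 0], 0.9]]}}

```text
time: 8.33
eef_pos: [0.5432, -0.2749, 0.0497]
tcp_rot: [0.335, 0.623, -0.623, -0.335]
contact_force: [-0.5, -0.0, -2.7]
opening: 0.451
```

Run:
```python
from h import *
plan(bt(0,0,.028),123.5); print(ctrl.get_state()['wrist_torque'],tf(ctrl.get_state()['eef_pos']))
```

```text
t 8.33 turn [-0.   -0.01  0.01] shift mm [-0.1  0.1 -0.1] yaw now 123.49 tcp [ 0.5432 -0.2749  0.0497] F [-0.5 -0.  -2.7]
[ 0.04581737  0.05710792 -0.0050908 ] [0.36509098 3.62329935]
```

{"name": "step_arm", "arguments": {"rows": [[[0, 0, 0], [-0.7, 0.2, 0], 0.9], [[0, 0, 0], [-1.4, 0.2, 0], 0.9], [[0, 0, 0], [-2, 0.2, 0], 0.9], [[0, 0, 0], [-2, 0.2, 0], 0.9]]}}

```text
time: 8.67
eef_pos: [0.5435, -0.2752, 0.0497]
tcp_rot: [0.333, 0.623, -0.622, -0.336]
contact_force: [-3.4, 3.7, 3.2]
opening: 0.458
```

Run:
```python
from h import *
plan(bt(0,0,.028),123.5); print(ctrl.get_state()['wrist_torque'],tf(ctrl.get_state()['eef_pos']))
snap('wrist','w9');snap('scene','c9')
```

```text
t 8.67 turn [-0.04 -0.02  0.24] shift mm [ 0.3  0.1 -0. ] yaw now 123.48 tcp [ 0.5435 -0.2752  0.0497] F [-3.4  3.7  3.2]
[ 0.76812775  0.58167699 -0.04739311] [0.77607072 3.69101824]
```

View pics/w9.png

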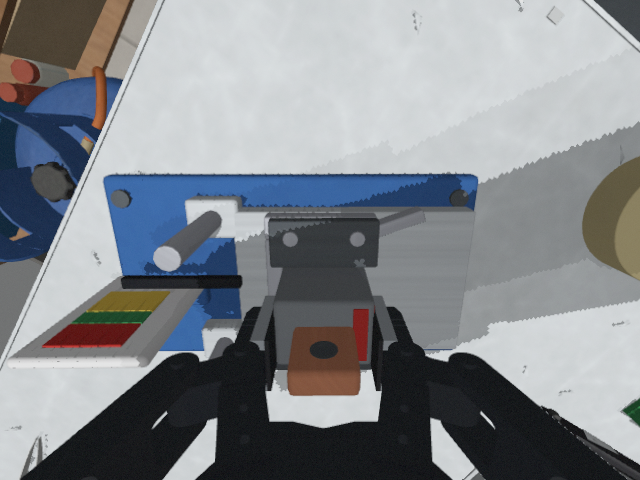

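{"name": "step_arm", "arguments": {"rows": [[[0, 0, 0], [1.3, 0, 0], 0.9], [[0, 0, 0], [1.3, 0, 0], 0.35], [[0, 0, 0], [1.3, 0, 0], 0.35], [[0, 0, 0], [1.3, 0, 0], 0.35], [[0, 0, 0], [1.3, 0, 0], 0.35], [[0, 0, 0], [1.3, -10, 0], 0.35], [[0, 0, 0], [1.3, -40, 0], 0.35], [[0, 0, 0], [1.3, -80, 0], 0.35], [[0, 0, 0], [1.3, -110, 0], 0.35], [[0, 0, 0], [1.3, -110, 0], 0.35]]}}

```text
time: 9.6
eef_pos: [0.5478, -0.2784, 0.1695]
tcp_rot: [-0.34, -0.622, 0.624, 0.329]
contact_force: [1.3, -0.8, 0.8]
opening: 0.651
```

Run:
```python
from h import *
plan([*O,.16],33.5)
snap('wrist','w10')
```

```text
t 9.6 turn [ 0.93 90.01 -0.43] shift mm [5.9 9.4 5.6] yaw now 123.51 tcp [ 0.5478 -0.2784  0.1695] F [ 1.3 -0.8  0.8]
```

View pics/w10.png

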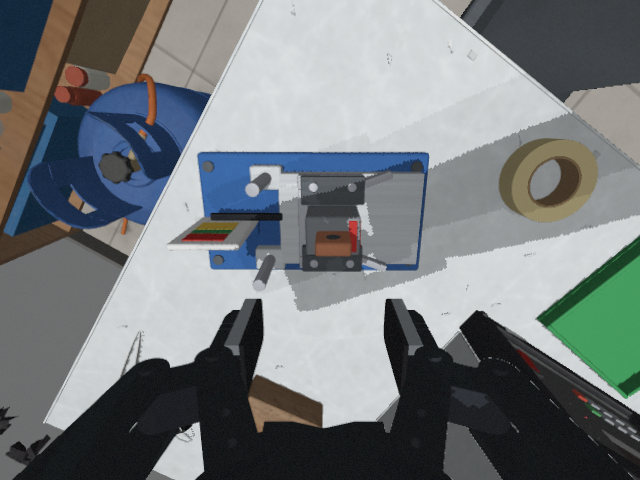

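{"name": "step_arm", "arguments": {"rows": [[[0, 7, 0], [0, 0, 0], 0.35], [[0, 14, 0], [0, 0, 0], 0.35], [[0, 21, 0], [0, 0, 0], 0.35], [[0, 28, 0], [0, 0, 0], 0.35], [[0, 35, 0], [0, 0, 0], 0.35], [[0, 42, 0], [0, 0, 0], 0.35], [[0, 49, 0], [0, 0, 0], 0.35], [[0, 56, 0], [0, 0, 0], 0.35], [[0, 63, 0], [0, 0, 0], 0.35], [[0, 70, 0], [0, 0, 0], 0.35]]}}

```text
time: 10.48
eef_pos: [0.5429, -0.275, 0.1583]
tcp_rot: [-0.632, -0.316, 0.317, 0.633]
contact_force: [-0.6, -0.0, -0.0]
opening: 0.652
```

Run:
```python
from h import *
plan([*O,.13],33.5)
```

```text
t 10.48 turn [-0.13 19.65 -0.03] shift mm [-3.1 28.3  1.3] yaw now 53.15 tcp [ 0.5429 -0.275   0.1583] F [-0.6 -0.  -0. ]
```

{"name": "step_arm", "arguments": {"rows": [[[0, 7, 0], [-1, 3, 0.5], 0.35], [[0, 14, 0], [-2, 10, 1], 0.35], [[0, 19.8, 0], [-3.1, 18, 1.3], 0.35], [[0, 19.8, 0], [-3.1, 25, 1.3], 0.35], [[0, 19.8, 0], [-3.1, 28, 1.3], 0.35], [[0, 19.8, 0], [-3.1, 28, 1.3], 0.35], [[0, 19.8, 0], [-3.1, 28, 1.3], 0.35]]}}

```text
time: 11.07
eef_pos: [0.5406, -0.277, 0.1312]
tcp_rot: [-0.676, -0.205, 0.206, 0.677]
contact_force: [0.8, -0.9, -0.7]
opening: 0.649
```

Run:
```python
from h import *
plan([*O,.078],33.5)
snap('wrist','w11');snap('scene','c11')
plan([*O,.078],33.5)
```

```text
t 11.07 turn [-0.05  0.29 -0.02] shift mm [-0.3 53.2  0.6] yaw now 33.79 tcp [ 0.5406 -0.277   0.1312] F [ 0.8 -0.9 -0.7]
t 11.17 turn [0.04 0.26 0.01] shift mm [-0.5 54.   1.1] yaw now 33.76 tcp [ 0.541  -0.2773  0.132 ] F [ 0.6 -0.3  1. ]
```

View pics/w11.png

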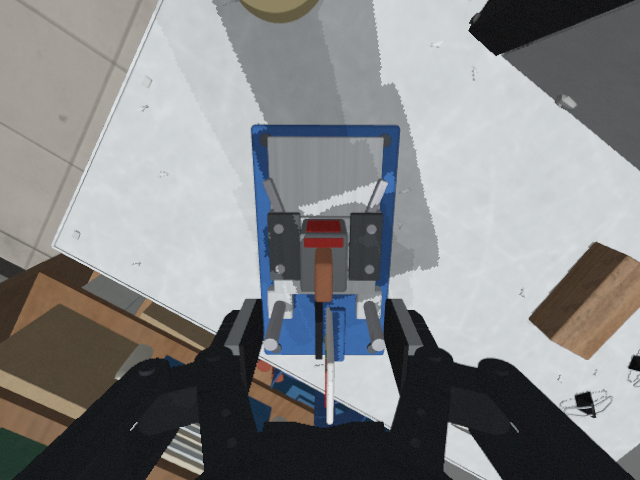

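View pics/c11.png

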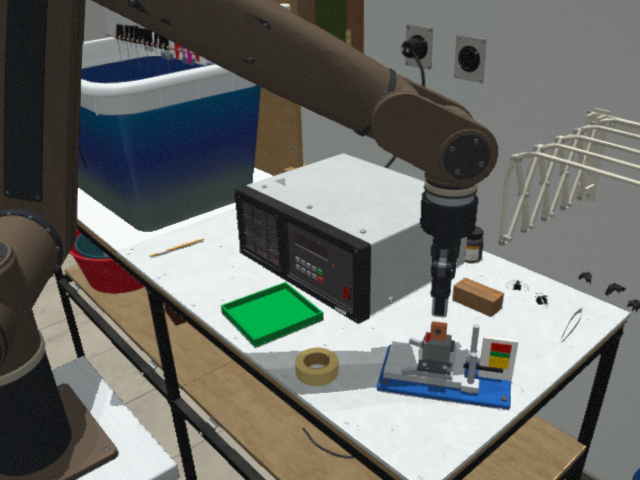

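{"name": "step_arm", "arguments": {"rows": [[[0, 0.3, 0], [-0.4, 10, 0.8], 0.5], [[0, 0.3, 0], [-0.4, 28, 0.8], 0.6], [[0, 0.3, 0], [-0.4, 43, 0.8], 0.6], [[0, 0.3, 0], [-0.4, 51, 0.8], 0.65], [[0, 0.3, 0], [-0.4, 53, 0.8], 0.65], [[0, 0.3, 0], [-0.4, 53, 0.8], 0.65], [[0, 0.3, 0], [-0.4, 53, 0.8], 0.65]]}}

```text
time: 11.75
eef_pos: [0.5404, -0.277, 0.0793]
tcp_rot: [0.678, 0.203, -0.203, -0.677]
contact_force: [-0.0, -0.5, 0.1]
opening: 0.35
```

Run:
```python
from h import *
plan([*O,.078],33.5)
snap('wrist','w12')
plan([*O,.078],33.5);print(ctrl.get_state()['opening'])
```

```text
t 11.75 turn [ 0.06 -0.09  0.02] shift mm [-0.1  1.3  0.5] yaw now 33.41 tcp [ 0.5404 -0.277   0.0793] F [-0.  -0.5  0.1]
t 11.8 turn [ 0.11 -0.09  0.04] shift mm [-0.2  1.7  0.8] yaw now 33.41 tcp [ 0.5406 -0.2771  0.0797] F [ 0.  -0.1  0.4]
0.34770639861532426
```

View pics/w12.png

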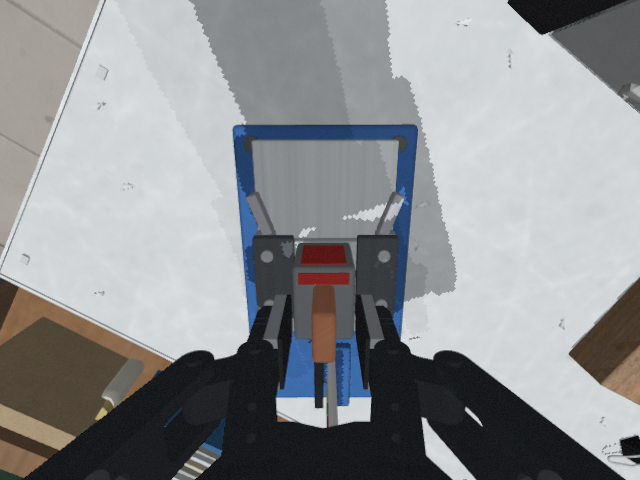

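{"name": "step_arm", "arguments": {"rows": [[[0, 0, 0], [-0.1, 1, 0.6], 0.8], [[0, 0, 0], [-0.1, 1, 0.6], 1], [[0, 0, 0], [-0.1, 1, 0.6], 1], [[0, 0, 0], [-0.1, 1, 0.6], 1], [[0, 0, 0], [-0.1, 1, 0.6], 1], [[0, 0, 0], [-0.1, 1, 0.6], 1]], "newtons": 70}}

```text
time: 12.3
eef_pos: [0.5401, -0.2766, 0.0787]
tcp_rot: [0.678, 0.204, -0.203, -0.677]
contact_force: [-0.6, 1.0, 5.4]
opening: 0.095
```

Run:
```python
from h import *
plan([*O,.103],33.5);print(ctrl.get_state()['opening'],ctrl.get_state()['wrist_torque'])
snap('scene','c13')
```

```text
t 12.3 turn [ 0.09 -0.1   0.04] shift mm [ -0.1 -24.3  -0. ] yaw now 33.4 tcp [ 0.5401 -0.2766  0.0787] F [-0.6  1.   5.4]
0.09521866276772585 [ 0.12763978  0.07850666 -0.01806044]
```

{"name": "step_arm", "arguments": {"rows": [[[0, 0, 0], [0, -2, 0], 1], [[0, 0, 0], [0, -4, 0], 1], [[0, 0, 0], [0, -6, 0], 1], [[0, 0, 0], [0, -8, 0], 1], [[0, 0, 0], [0, -10, 0], 1], [[0, 0, 0], [0, -12, 0], 1], [[0, 0, 0], [0, -12, 0], 1], [[0, 0, 0], [0, -12, 0], 1]]}}

```text
time: 13.02
eef_pos: [0.5386, -0.2756, 0.0888]
tcp_rot: [-0.676, -0.203, 0.204, 0.678]
contact_force: [-1.4, -0.2, -6.3]
opening: 0.103
```

Run:
```python
from h import *
im,d,c=snap('scene','c14')
plan([*O,.1037],33.5)
a=load('c13')[0]
cv2.imwrite('pics/z14.png',np.hstack([cv2.resize(x[300:410,400:520],None,fx=3.3,fy=3.3,interpolation=2) for x in(a,im)])[:,:,::-1])
```

```text
t 13.07 turn [-0.16 -0.1  -0.07] shift mm [  0.6 -15.   -1.6] yaw now 33.4 tcp [ 0.5386 -0.2756  0.0887] F [-1.7  0.9 -5.6]
```

View pics/z14.png

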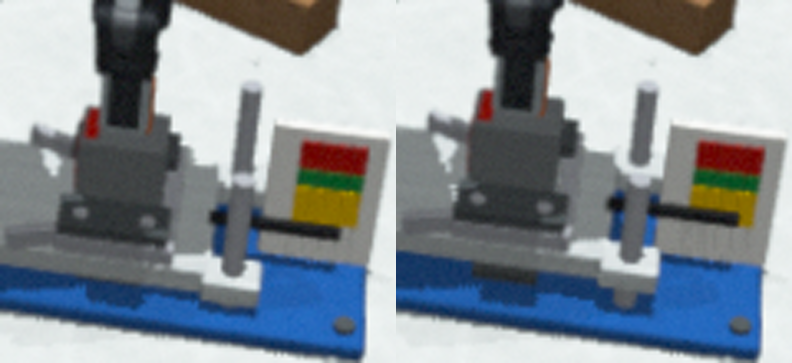

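{"name": "step_arm", "arguments": {"rows": [[[0, 0, 0], [0, -2, 0], 1], [[0, 0, 0], [0, -4, 0], 1], [[0, 0, 0], [0, -6, 0], 1], [[0, 0, 0], [0, -8, 0], 1], [[0, 0, 0], [0, -10, 0], 1], [[0, 0, 0], [0, -12, 0], 1], [[0, 0, 0], [0, -14, 0], 1], [[0, 0, 0], [0, -15.5, 0], 1], [[0, 0, 0], [0, -16, 0], 1], [[0, 0, 0], [0, -16, 0], 1]]}}

```text
time: 13.9
eef_pos: [0.5387, -0.2757, 0.105]
tcp_rot: [-0.677, -0.203, 0.204, 0.678]
contact_force: [-5.2, 1.9, -11.5]
opening: 0.101
```

Run:
```python
from h import *
im,d,c=snap('scene','c15')
plan([*O,.1037],33.5); print(ctrl.get_state()['opening'])
a=load('c14')[0]
cv2.imwrite('pics/z15.png',np.hstack([cv2.resize(x[290:410,400:520],None,fx=3.3,fy=3.3,interpolation=2) for x in(a,im)])[:,:,::-1])
```

```text
t 13.95 turn [-0.15 -0.09 -0.07] shift mm [ 0.6  1.2 -1.5] yaw now 33.41 tcp [ 0.5387 -0.2757  0.1049] F [ -5.1   1.6 -10.8]
0.09720566227606826
```

View pics/z15.png

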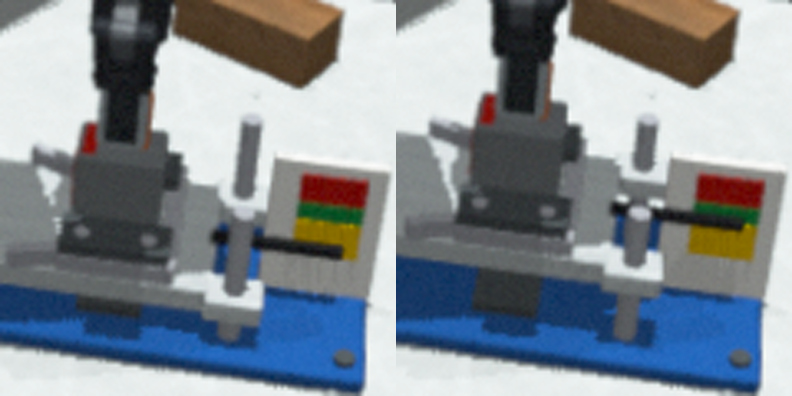

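```bash
cat >> h.py <<'E'
def gauge(n1,n0='c13'):
    im0,_,c=load(n0); im1,_,_=load(n1)
    up=lambda x:cv2.resize(x,None,fx=4,fy=4,interpolation=cv2.INTER_CUBIC)
    g0=up(cv2.cvtColor(im0,cv2.COLOR_RGB2GRAY));g1=up(cv2.cvtColor(im1,cv2.COLOR_RGB2GRAY))
    for nm,(u,v,w,h),xy,z in(('lip',(418,357,34,16),(0,-.028),.045),('arm',(468,362,34,12),(.07,-.005),.03),('block',(424,330,24,24),(-.0,-.015),.05)):
        t=g0[v*4:(v+h)*4,u*4:(u+w)*4]
        x0,y0,x1,y1=(u-8)*4,(v-34)*4,(u+w+8)*4,(v+h+6)*4
        r=cv2.matchTemplate(g1[y0:y1,x0:x1],t,cv2.TM_CCOEFF_NORMED); _,mx,_,ml=cv2.minMaxLoc(r)
        du=(ml[0]+x0)/4-u; dv=(ml[1]+y0)/4-v
        a=np.radians(YB);p=O+xy[0]*np.array([np.cos(a),np.sin(a)])+xy[1]*np.array([-np.sin(a),np.cos(a)])
        P=np.array([[*p,z],[*p,z+.02]])
        q,_=cv2.projectPoints(P,cv2.Rodrigues(np.array(c['R']))[0],np.array(c['t'],float),c['K'],c['D']);q=q.reshape(-1,2)
        print(nm,'score',round(mx,2),'du',du,'dv',dv,'gauge mm',round(dv/((q[1]-q[0])[1]/20),1))
E
python3 -c "
from h import *
gauge('c14');gauge('c15')"
```

```text
lip score 0.93 du 0.25 dv -4.25 gauge mm 8.0
arm score 0.99 du 0.5 dv -4.25 gauge mm 8.2
block score 0.98 du -0.75 dv -5.25 gauge mm 9.9
lip score 0.95 du 1.0 dv -13.0 gauge mm 24.4
arm score 0.56 du 1.75 dv -12.5 gauge mm 24.0
block score 0.99 du 0.25 dv -14.25 gauge mm 26.8
```

{"name": "step_arm", "arguments": {"rows": [[[0, 0, 0], [0, -0.8, 0], 1], [[0, 0, 0], [0, -0.8, 0], 1], [[0, 0, 0], [0, -0.8, 0], 1], [[0, 0, 0], [0, -0.8, 0], 1], [[0, 0, 0], [0, -0.8, 0], 1], [[0, 0, 0], [0, -0.8, 0], 1], [[0, 0, 0], [0, -0.8, 0], 1], [[0, 0, 0], [0, -0.8, 0], 1], [[0, 0, 0], [0, -0.8, 0], 1], [[0, 0, 0], [0, -0.8, 0], 1]]}}

```text
time: 14.78
eef_pos: [0.5387, -0.2757, 0.1057]
tcp_rot: [-0.677, -0.203, 0.204, 0.678]
contact_force: [-4.5, 2.0, -10.9]
opening: 0.1
```

Run:
```python
from h import *
im,d,c=snap('scene','c16')
plan([*O,.1037],33.5); print(ctrl.get_state()['opening']); gauge('c16')
```

```text
t 14.83 turn [-0.15 -0.09 -0.07] shift mm [ 0.6  2.  -1.5] yaw now 33.41 tcp [ 0.5387 -0.2757  0.1058] F [ -4.6   1.8 -11.8]
0.10046178916045795
lip score 0.94 du 1.0 dv -13.25 gauge mm 24.9
arm score 0.55 du 1.75 dv -12.75 gauge mm 24.5
block score 0.98 du 0.25 dv -14.75 gauge mm 27.7
```

{"name": "step_arm", "arguments": {"rows": [[[0, 0, 0], [0, 0, 0], 1], [[0, 0, 0], [0, 0, 0], 1], [[0, 0, 0], [0, 0, 0], 1], [[0, 0, 0], [0, 0, 0], 1], [[0, 0, 0], [0, 0, 0], 1], [[0, 0, 0], [0, 0, 0], 1], [[0, 0, 0], [0, 0, 0], 1], [[0, 0, 0], [0, 0, 0], 1], [[0, 0, 0], [0, 0, 0], 1], [[0, 0, 0], [0, 0, 0], 1]]}}

```text
time: 15.67
eef_pos: [0.5386, -0.2757, 0.1057]
tcp_rot: [-0.676, -0.203, 0.204, 0.678]
contact_force: [-5.4, 1.7, -11.4]
opening: 0.096
```

Run:
```python
from h import *
im,d,c=snap('side','s17'); snap('scene','c17'); gauge('c17')
plan([*O,.1037],33.5)
a=load('c17')[0]
cv2.imwrite('pics/z17.png',np.hstack([cv2.resize(a[290:410,400:520],None,fx=3.3,fy=3.3,interpolation=2),cv2.resize(im[320:440,400:520],None,fx=3.3,fy=3.3,interpolation=2)])[:,:,::-1])
```

```text
lip score 0.94 du 1.0 dv -13.25 gauge mm 24.9
arm score 0.56 du 1.75 dv -12.75 gauge mm 24.5
block score 0.98 du 0.25 dv -14.75 gauge mm 27.7
t 15.77 turn [-0.15 -0.09 -0.07] shift mm [ 0.6  2.  -1.5] yaw now 33.41 tcp [ 0.5387 -0.2756  0.1057] F [ -4.8   3.  -11.7]
```

View pics/z17.png

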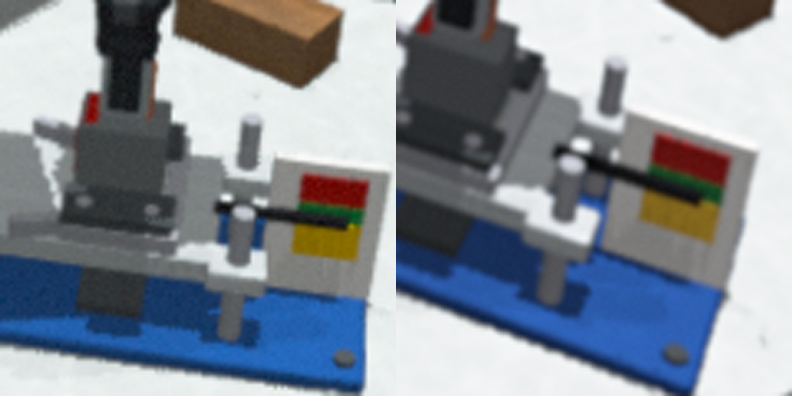

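{"name": "step_arm", "arguments": {"rows": [[[0, 0, 0], [0, 1.5, 0], 1], [[0, 0, 0], [0, 3, 0], 1], [[0, 0, 0], [0, 4.5, 0], 1], [[0, 0, 0], [0, 6, 0], 1], [[0, 0, 0], [0, 7.5, 0], 1], [[0, 0, 0], [0, 9, 0], 1], [[0, 0, 0], [0, 10.5, 0], 1], [[0, 0, 0], [0, 12, 0], 1], [[0, 0, 0], [0, 13.5, 0], 1], [[0, 0, 0], [0, 15, 0], 1]]}}

```text
time: 16.6
eef_pos: [0.5403, -0.2766, 0.092]
tcp_rot: [0.678, 0.204, -0.203, -0.677]
contact_force: [-1.8, 2.5, -6.8]
opening: 0.097
```

{"name": "step_arm", "arguments": {"rows": [[[0, 0, 0], [0, 1.5, 0], 1], [[0, 0, 0], [0, 3, 0], 1], [[0, 0, 0], [0, 4.5, 0], 1], [[0, 0, 0], [0, 6, 0], 1], [[0, 0, 0], [0, 7.5, 0], 1], [[0, 0, 0], [0, 9, 0], 1], [[0, 0, 0], [0, 10, 0], 1], [[0, 0, 0], [0, 11, 0], 1], [[0, 0, 0], [0, 12, 0], 1], [[0, 0, 0], [0, 12, 0], 1]]}}

```text
time: 17.43
eef_pos: [0.5401, -0.2767, 0.0801]
tcp_rot: [0.678, 0.204, -0.203, -0.677]
contact_force: [-0.2, 1.0, -2.6]
opening: 0.101
```

Run:
```python
from h import *
snap('scene','c18'); gauge('c18')
plan([*O,.0787],33.5)
```

```text
lip score 0.99 du 0.0 dv 0.0 gauge mm -0.0
arm score 1.0 du 0.0 dv 0.0 gauge mm -0.0
block score 0.99 du 0.25 dv -0.75 gauge mm 1.4
t 17.48 turn [ 0.1  -0.1   0.03] shift mm [0.  1.5 0.2] yaw now 33.4 tcp [ 0.5401 -0.2768  0.0802] F [ 0.9  1.4 -2.4]
```

{"name": "step_arm", "arguments": {"rows": [[[0, 0, 0], [0, 0.7, 0], 1], [[0, 0, 0], [0, 1.3, 0], 1], [[0, 0, 0], [0, 1.3, 0], 1], [[0, 0, 0], [0, 1.3, 0], 0.65], [[0, 0, 0], [0, 1.3, 0], 0.65], [[0, 0, 0], [0, 1.3, 0], 0.65], [[0, 0, 0], [0, 1.3, 0], 0.65], [[0, 0, 0], [0, -20, 0], 0.65], [[0, 0, 0], [0, -45, 0], 0.65], [[0, 0, 0], [0, -60, 0], 0.6]]}}

```text
time: 18.32
eef_pos: [0.5403, -0.2769, 0.1418]
tcp_rot: [0.678, 0.204, -0.203, -0.676]
contact_force: [0.5, -1.1, 0.2]
opening: 0.4
```

Run:
```python
from h import *
snap('scene','c19'); gauge('c19');snap('wrist','w19')
plan(bt(0,0,.11),123.5)
```

```text
lip score 0.9 du 0.25 dv -0.25 gauge mm 0.5
arm score 1.0 du 0.0 dv 0.0 gauge mm -0.0
block score 0.92 du 0.0 dv 0.0 gauge mm -0.0
t 18.42 turn [  0.46 -90.1   -0.22] shift mm [ 2.9 11.9  1.5] yaw now 33.4 tcp [ 0.5417 -0.2778  0.1435] F [-0.3  0.7  0.1]
```

View pics/w19.png

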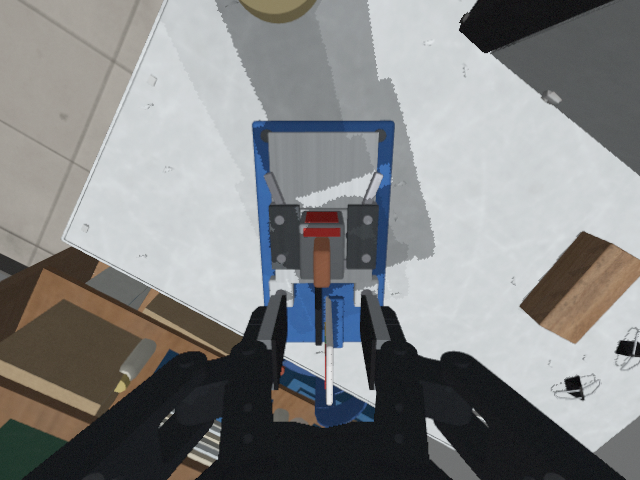

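{"name": "step_arm", "arguments": {"rows": [[[0, -7, 0], [0, 0, 0], 0.35], [[0, -14, 0], [0, 0, 0], 0.35], [[0, -21, 0], [0, 0, 0], 0.35], [[0, -28, 0], [0, 0, 0], 0.35], [[0, -35, 0], [0, 0, 0], 0.35], [[0, -42, 0], [0, 0, 0], 0.35], [[0, -49, 0], [0, 0, 0], 0.35], [[0, -56, 0], [0, 0, 0], 0.35], [[0, -63, 0], [0, 0, 0], 0.35], [[0, -70, 0], [0, 0, 0], 0.35]]}}

```text
time: 19.25
eef_pos: [0.5389, -0.2758, 0.1377]
tcp_rot: [-0.436, -0.556, 0.556, 0.437]
contact_force: [-0.1, -0.2, 0.8]
opening: 0.653
```

{"name": "step_arm", "arguments": {"rows": [[[0, -7, 0], [0, 0, 0], 0.35], [[0, -14, 0], [0, 0, 0], 0.35], [[0, -20, 0], [0, 0, 0], 0.35], [[0, -20, 0], [0, 0, 0], 0.35], [[0, -20, 0], [0, 0, 0], 0.35], [[0, -20, 0], [0, 0, 0], 0.35]]}}

```text
time: 19.75
eef_pos: [0.5392, -0.276, 0.1386]
tcp_rot: [0.336, 0.622, -0.622, -0.336]
contact_force: [-0.3, 1.0, -1.1]
opening: 0.647
```

Run:
```python
from h import *
plan([*O,.051],123.5)
snap('wrist','w20')
plan([*O,.051],123.5)
```

```text
t 19.75 turn [-0.02 -0.23  0.06] shift mm [-1.  87.6 -0.4] yaw now 123.27 tcp [ 0.5392 -0.276   0.1386] F [-0.3  1.  -1.1]
t 19.8 turn [-0.02 -0.21  0.04] shift mm [-0.9 87.8 -0.3] yaw now 123.29 tcp [ 0.5393 -0.2761  0.1388] F [ 0.   0.4 -0.3]
```

View pics/w20.png

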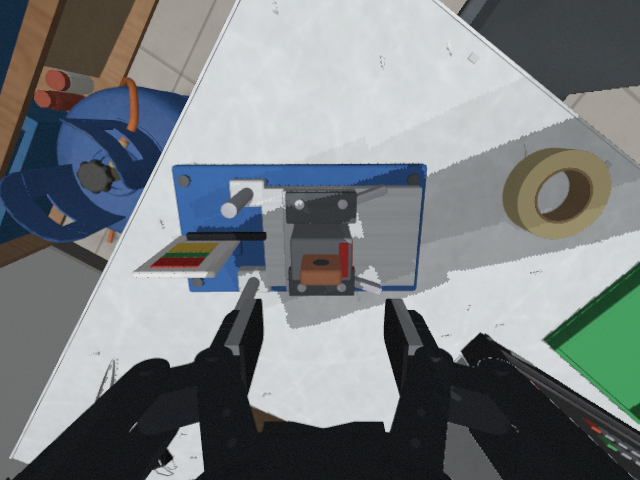

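{"name": "step_arm", "arguments": {"rows": [[[0, -0.2, 0], [-0.9, 15, -0.4], 0.35], [[0, -0.2, 0], [-0.9, 40, -0.4], 0.35], [[0, -0.2, 0], [-0.9, 65, -0.4], 0.35], [[0, -0.2, 0], [-0.9, 80, -0.4], 0.35], [[0, -0.2, 0], [-0.9, 87, -0.4], 0.35], [[0, -0.2, 0], [-0.9, 87, -0.4], 0.35], [[0, -0.2, 0], [-0.9, 87, -0.4], 0.35]]}}

```text
time: 20.38
eef_pos: [0.5406, -0.2769, 0.0527]
tcp_rot: [-0.334, -0.623, 0.623, 0.334]
contact_force: [0.0, -0.4, -0.3]
opening: 0.652
```

{"name": "step_arm", "arguments": {"rows": [[[0, 0, 0], [0, 0, 0], 0.5], [[0, 0, 0], [0, 0, 0], 0.9], [[0, 0, 0], [0, 0, 0], 0.9], [[0, 0, 0], [0, 0, 0], 0.9], [[0, 0, 0], [0, 0, 0], 0.9]], "newtons": 60}}

```text
time: 20.8
eef_pos: [0.5411, -0.277, 0.0545]
tcp_rot: [0.335, 0.623, -0.623, -0.334]
contact_force: [-2.9, 2.6, 5.6]
opening: 0.455
```

Run:
```python
from h import *
plan([*O,.051],123.5)
snap('wrist','w21'); snap('scene','c21'); gauge('c21')
```

```text
t 20.8 turn [ 0.05  0.09 -0.08] shift mm [0.9 3.5 0.7] yaw now 123.59 tcp [ 0.5411 -0.277   0.0545] F [-2.9  2.6  5.6]
lip score 0.98 du 0.0 dv 0.0 gauge mm -0.0
arm score 0.98 du 0.0 dv 0.0 gauge mm -0.0
block score 0.69 du 1.25 dv -0.5 gauge mm 0.9
```

View pics/w21.png

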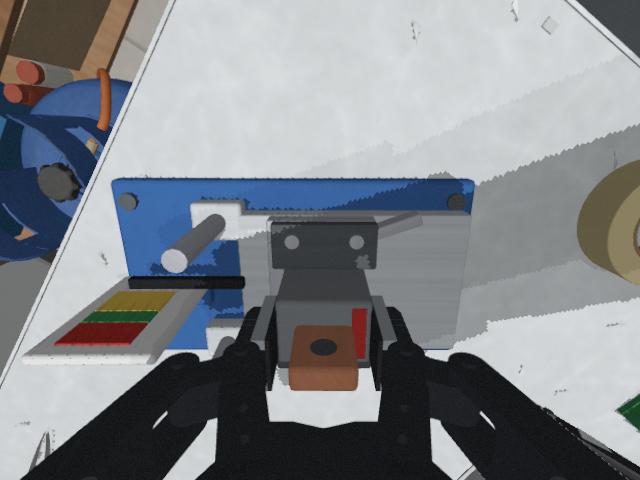

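{"name": "step_arm", "arguments": {"rows": [[[0, 0, 0], [1, -1, 0], 0.9], [[0, 0, 0], [4, -2, 0], 0.9], [[0, 0, 0], [9, -2, 0], 0.9], [[0, 0, 0], [15, -2, 0], 0.9], [[0, 0, 0], [21, -2, 0], 0.9], [[0, 0, 0], [27, -2, 0], 0.9], [[0, 0, 0], [33, -2, 0], 0.9], [[0, 0, 0], [39, -2, 0], 0.9], [[0, 0, 0], [44, -2, 0], 0.9], [[0, 0, 0], [47, -2, 0], 0.9]]}}

```text
time: 21.73
eef_pos: [0.5141, -0.237, 0.0546]
tcp_rot: [-0.334, -0.623, 0.623, 0.334]
contact_force: [0.3, -0.4, 0.1]
opening: 0.456
```

Run:
```python
from h import *
plan([*O,.051],123.5); print(ctrl.get_state()['opening'])
snap('wrist','w22'); snap('scene','c22'); gauge('c22')
```

```text
t 21.73 turn [ 0.    0.12 -0.01] shift mm [-47.3   3.6   0.3] yaw now 123.62 tcp [ 0.5141 -0.237   0.0546] F [ 0.3 -0.4  0.1]
0.4561791425076482
lip score 0.7 du 0.0 dv 0.0 gauge mm -0.0
arm score 0.99 du 0.0 dv 0.0 gauge mm -0.0
block score 0.4 du 7.5 dv -27.0 gauge mm 50.7
```

View pics/w22.png

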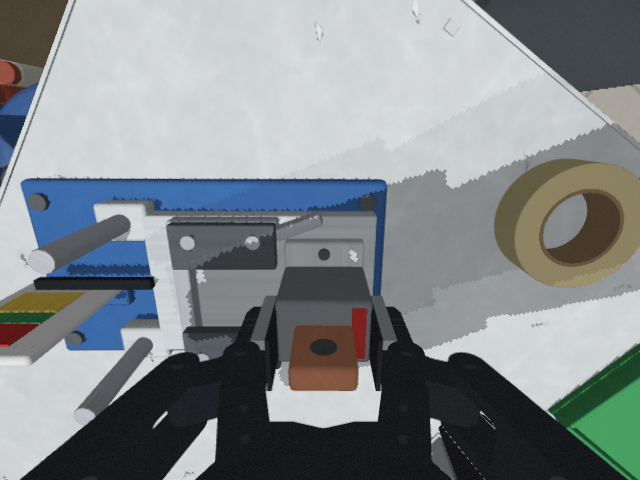

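{"name": "step_arm", "arguments": {"rows": [[[0, 0, 0], [4, -0.5, 0], 0.9], [[0, 0, 0], [8, -1, 0], 0.9], [[0, 0, 0], [8, -8, 0], 0.9], [[0, 0, 0], [8, -30, 0], 0.9], [[0, 0, 0], [8, -65, 0], 0.9], [[0, 0, 0], [8, -100, 0], 0.9], [[0, 0, 0], [8, -125, 0], 0.9], [[0, 0, 0], [8, -130, 0], 0.9], [[0, 0, 0], [8, -130, 0], 0.9]]}}

```text
time: 22.58
eef_pos: [0.511, -0.2317, 0.1869]
tcp_rot: [-0.336, -0.623, 0.623, 0.332]
contact_force: [-0.1, -0.0, -2.9]
opening: 0.447
```

Run:
```python
from h import *
plan([.453,.034,.18],82)
s=ctrl.get_state(); print(s['opening'],s['qpos'])
snap('wrist','w23')
```

```text
t 22.58 turn [ 0.2  41.6  -0.22] shift mm [253.4   5.9 -98.7] yaw now 123.6 tcp [ 0.511  -0.2317  0.1869] F [-0.1 -0.  -2.9]
0.44705297041883635 [-6.06483631e-01  7.50578617e-02  1.90333149e+00 -1.96419082e-05
  1.15818853e+00 -2.76371654e+00]
```

View pics/w23.png

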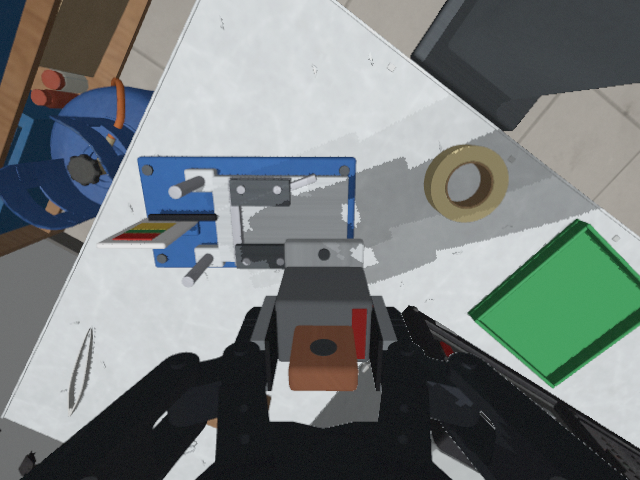

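{"name": "step_arm", "arguments": {"rows": [[[0, 2, 0], [12, -10, -12], 0.9], [[0, 6, 0], [35, -25, -30], 0.9], [[0, 11, 0], [65, -30, -48], 0.9], [[0, 16, 0], [98, -30, -64], 0.9], [[0, 21, 0], [132, -30, -78], 0.9], [[0, 26, 0], [166, -30, -88], 0.9], [[0, 31, 0], [198, -30, -95], 0.9], [[0, 36, 0], [226, -25, -98], 0.9], [[0, 40, 0], [245, -15, -98.7], 0.9], [[0, 41.6, 0], [253, -5, -98.7], 0.9]]}}

```text
time: 23.47
eef_pos: [0.449, 0.0369, 0.1858]
tcp_rot: [-0.532, -0.463, 0.465, 0.536]
contact_force: [0.1, -0.8, -3.0]
opening: 0.454
```

{"name": "step_arm", "arguments": {"rows": [[[0, 0, 0], [0, 20, 0], 0.9], [[0, 0, 0], [0, 50, 0], 0.9], [[0, 0, 0], [0, 70, 0], 0.9], [[0, 0, 0], [0, 70, 0], 0.9], [[0, 0, 0], [0, 70, 0], 0.9]]}}

```text
time: 23.88
eef_pos: [0.4494, 0.0348, 0.1162]
tcp_rot: [-0.532, -0.462, 0.466, 0.536]
contact_force: [-0.3, -0.7, -1.7]
opening: 0.453
```

Run:
```python
from h import *
plan([.453,.034,.0325],82)
snap('wrist','w24');snap('scene','c24')
plan([.453,.034,.0325],82)
```

```text
t 23.88 turn [-0.45  0.    0.  ] shift mm [-0.3 83.6 -4.3] yaw now 82.0 tcp [0.4494 0.0348 0.1162] F [-0.3 -0.7 -1.7]
t 23.98 turn [-0.01 -0.01 -0.  ] shift mm [-0.2 87.1 -0.7] yaw now 81.99 tcp [0.4523 0.0343 0.1196] F [-0.3 -0.5 -1. ]
```

View pics/w24.png

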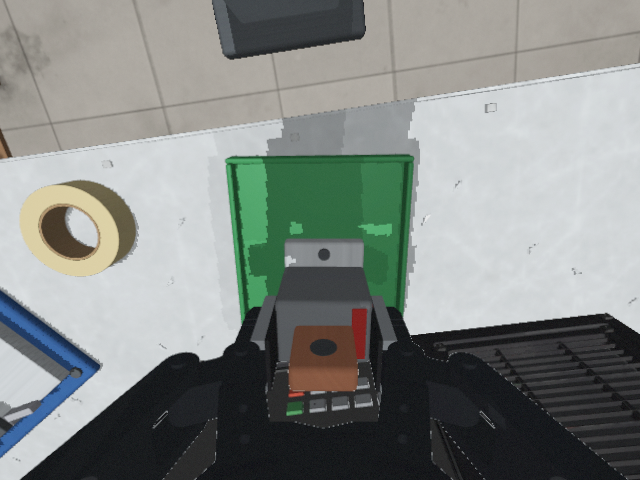

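View pics/c24.png

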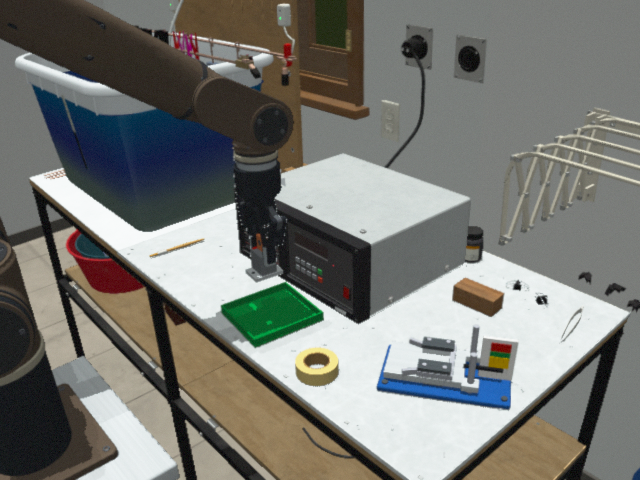

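{"name": "step_arm", "arguments": {"rows": [[[0, 0, 0], [0, 15, -0.5], 0.9], [[0, 0, 0], [0, 40, -0.5], 0.9], [[0, 0, 0], [0, 62, -0.5], 0.9], [[0, 0, 0], [0, 76, -0.5], 0.9], [[0, 0, 0], [0, 82, -0.5], 0.9], [[0, 0, 0], [0, 84, -0.5], 0.9], [[0, 0, 0], [0, 85, -0.5], 0.9], [[0, 0, 0], [0, 86, -0.5], 0.9], [[0, 0, 0], [0, 86, -0.5], 0.9]]}}

```text
time: 24.73
eef_pos: [0.4538, 0.0342, 0.0347]
tcp_rot: [0.534, 0.465, -0.463, -0.533]
contact_force: [0.5, -1.0, -1.2]
opening: 0.452
```

Run:
```python
from h import *
plan([.453,.034,.0305],82)
snap('side','s25')
plan([.453,.034,.0305],82)
im=load('s25')[0]; cv2.imwrite('pics/z25.png',cv2.resize(im[190:340,190:350],None,fx=4,fy=4,interpolation=2)[:,:,::-1])
```

```text
t 24.73 turn [ 0.15 -0.    0.  ] shift mm [-0.3  4.2  0.8] yaw now 82.0 tcp [0.4538 0.0342 0.0347] F [ 0.5 -1.  -1.2]
t 24.78 turn [ 0.13  0.   -0.  ] shift mm [-0.3  4.   0.6] yaw now 82.0 tcp [0.4536 0.0342 0.0345] F [-0.2  0.1 -1.2]
```

View pics/z25.png

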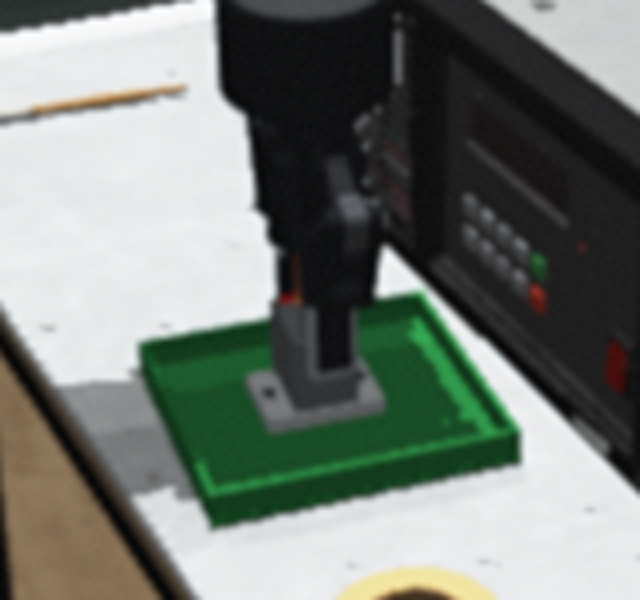

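{"name": "step_arm", "arguments": {"rows": [[[0, 0, 0], [0, 1, 0], 0.9], [[0, 0, 0], [0, 2, 0], 0.9], [[0, 0, 0], [0, 3, 0], 0.9], [[0, 0, 0], [0, 3.5, 0], 0.9], [[0, 0, 0], [0, 3.5, 0], 0.9]]}}

```text
time: 25.2
eef_pos: [0.4529, 0.0343, 0.0305]
tcp_rot: [-0.534, -0.464, 0.464, 0.534]
contact_force: [-1.8, 0.1, 5.0]
opening: 0.453
```

{"name": "step_arm", "arguments": {"rows": [[[0, 0, 0], [0, -0.5, 0], 0.9], [[0, 0, 0], [0, -0.5, 0], 0.4], [[0, 0, 0], [0, -0.5, 0], 0.3], [[0, 0, 0], [0, -0.5, 0], 0.3], [[0, 0, 0], [0, -0.5, 0], 0.3], [[0, 0, 0], [0, -15, 0], 0.3], [[0, 0, 0], [0, -45, 0], 0.3], [[0, 0, 0], [0, -85, 0], 0.3], [[0, 0, 0], [0, -125, 0], 0.3], [[0, 0, 0], [0, -150, 0], 0.3]]}}

```text
time: 26.03
eef_pos: [0.4541, 0.0342, 0.1842]
tcp_rot: [0.535, 0.465, -0.463, -0.532]
contact_force: [1.1, -0.5, 0.4]
opening: 0.699
```

{"name": "step_arm", "arguments": {"rows": [[[0, 0, 0], [0, -20, 0], 0.3], [[0, 0, 0], [0, -30, 0], 0.3], [[0, 0, 0], [0, -30, 0], 0.3], [[0, 0, 0], [0, -30, 0], 0.3]]}}

```text
time: 26.37
eef_pos: [0.4524, 0.0344, 0.2093]
tcp_rot: [-0.534, -0.464, 0.464, 0.534]
contact_force: [0.3, 1.0, -0.2]
opening: 0.7
```

Run:
```python
from h import *
snap('wrist','w26');snap('side','s26');snap('scene','c26')
plan([.453,.034,.2],82)
```

```text
t 26.52 turn [-0.24 -0.    0.  ] shift mm [-0.3  7.6 -1.7] yaw now 82.0 tcp [0.4514 0.0345 0.2076] F [ 0.2  0.7 -0.3]
```

View pics/w26.png

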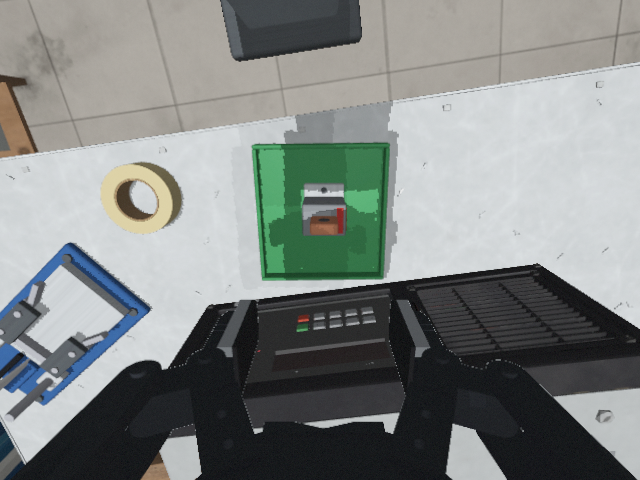

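View pics/c26.png

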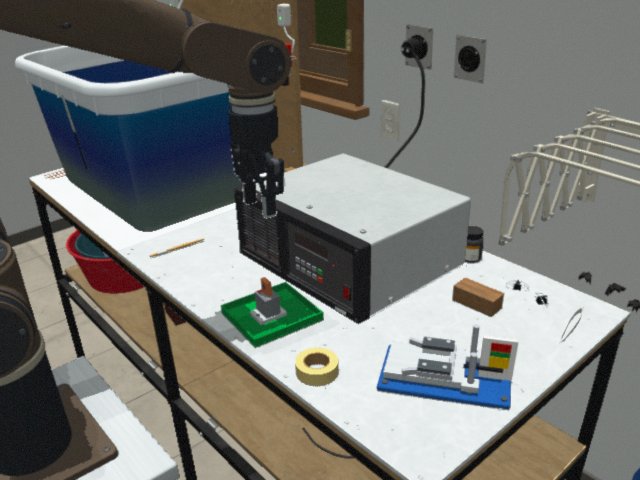

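The block stands upright in the middle of the tray (wrist view about 323,210; scene view about 267,305). The tester is empty with its pointer at the bottom. Tape, wood and brush are where they were, and the gripper is clear, so I am handing in.

Run:
```python
from h import *
print(ctrl.sign_off())
```

```text
the job is handed in; nothing more can be done
None
```

The pull test is done and handed in at about 26.5 s of the 72 s allowed. I carried the block by its body and slid it home against the rear stop with its red end facing out. Then I let go, took it by the lug and pulled straight up. I held it for roughly 2 s, lowered it slowly, released it, slid it out and set it upright in the green tray.

- **Pull:** the camera put the carriage at about 24.5–25 mm, inside the green band, with about 11–12 N on the wrist. It never came near the red.
- **Pointer in the pictures:** it looked slightly lower in the green than the measured height. It also looked a few millimetres low when the carriage was down, so I put this down to the camera angle.
- **Block height while held:** tracking the block itself gave about 27 mm. At the bottom the block still hung about 1.4 mm above the floor under the lips, so I set it down before opening the gripper. That play probably accounts for most of the difference.
- **Side force:** there was about 5 N of sideways force on the tool while pulling.
- **First body grip:** it was about 4 mm off-centre. I measured this and allowed for it before sliding the block in.
- **Last check:** the pictures show the block upright in the tray, the tester empty with its pointer at the bottom, and nothing touching the gripper. By eye, the tape, wooden block and brush have not moved.

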